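Fit the snap-in lenses to a bench-lamp head

ROBOT

A 6-joint arm with a two-finger parallel gripper is mounted at the origin on the work surface. World frame = base frame: x ahead of the robot, y to its left, z up, the work surface at z = 0. Lengths are in mm, angles in degrees, forces in N, time in s.
With the tool pointing down it reaches from about 350 to 850 mm from the base axis. Payload 8.1 kg.
Tool frame: the origin (TCP) lies between the finger pads; the fingertips stand r.nose_length ahead of it and the grasp point (between the pads) lies 3 mm ahead of it (r.nose_length is the distance from the TCP to the fingertips, in mm); x points along the fingers, y is the direction in which the jaws open and shut, and the axes are right-handed (so a half turn about x gives the same grasp; the last joint's range is limited). The gripper opens to 85 mm and grips with 20 to 120 N. Pads are 22 mm wide; open, the fingers measure 114 mm over their backs; the gripper's body (76 mm by 85 mm) begins 54 mm behind the grasp point. The pads swing forward as they close: fully open they stand 13 mm farther back than shut.
Start: joints at [-74.45, 7.471, 85.268, -0, 87.261, -4.893], TCP at [209.587, -562.209, 253.292] pointing down, gripper open.
Joint ranges: [-169.43, 169.43], [-51.17, 129.36], [1.28, 143.12], [-76.62, 256.62], [0, 156.53], [-152.29, 152.29]. Speed limits (degrees/s): [136.94, 136.94, 159.86, 180, 180, 180].

INTERFACE

Orientations are given as [roll, pitch, yaw] about the fixed x, y, z axes, in that order (R = Rz(yaw) Ry(pitch) Rx(roll)).
In Python, from bench import sense, optics, order, r gives the robot as it stands.
- The arm moves only by the tool carry_out, never from a script. Its argument "commands" is one flat list of numbers, 7 for each row, row after row: the shift along the tool's x, y, z in m, then the turn, a rotation vector about the tool's x, y, z in degrees, then the closure, from -1 (fully open) to 1 (shut), so that 0 is half open. A call has 1 to 12 rows; each row is the pose to reach, as a shift and turn from the pose measured when the call began, along the tool's axes at that moment; what a row does not reach only later rows make up. A row lasts 1/8 s, in which the tool goes at most 62.5 mm and 10.7 degrees, less where a joint would pass 70% of its speed; a pose out of reach is approached as far as the arm can. A call with a gripper value outside its range is refused whole. The fingers move at their own pace and stop on an object; "grip_force" is the grip in N (left out, the last holds). Time passes only in rows, so rows that repeat a pose let the fingers close. It gives the time, the measured TCP pose, the force and the opening at its end, in the units of the state.
- sense(): the state, without advancing time (a new reading comes with each control period).
- optics.snapshot(name): name is "scene" or "top" or "wrist"; returns (picture, depth): 400x640x3 uint8, red, green, blue; 400x640 float32, mm along the optical axis (not along the pixel's ray), 0 where there is no reading.
- optics.calibration(name): a dict with "mtx" (3x3 intrinsics, pixels), "extrinsics" (4x4, takes a point from camera to world coordinates). Camera axes: x right, y up, looking along -z (the intrinsics and any distortion apply to the point x, -y, -z); pixel columns grow to the right and rows downward; lengths in mm; the calibration is good to about 2 mm. A picture is of the moment at which its call begins: read the wrist's pose just before it. calibration takes no time and is no camera call; for the wrist camera it gives the pose at the moment of the call.
- order.hand_in(): hands the job in, once; it reports no verdict.
The state is a dict: "time": time; "joint_pos": joint angles; "qd": joint speeds; "joint_efforts": joint torques, N m; "tool_pos": TCP position; "tcp_rot": TCP orientation; "ft_force": force on the tool from outside, world axes, zero at the start; "wrist_torque": the same for the moment, N m; "finger_gap": finger opening in mm.
Only numpy, scipy, OpenCV 4.12 (cv2) and the standard library are available. Lean on these libraries where they do the work, as an engineer would, in place of code of your own. Each camera call takes 0.05 s, during which the arm holds its last target. There are 200 camera calls.

TASK

First slide the lamp head across the mat until it sits snug in the corner of the steel stop, both edges against it. Then set every loose lens upright into an empty socket of the lamp head and press it straight down with the hand pusher, not with your fingers, until its head sits fully home on the lamp; any socket will do. When all lenses are home, stand the pusher upright back in its round rest; leave the other things on the bench as they are.

Things in the scene. Friction and masses are not known exactly. Their poses are not given: they have to be found in the camera images.
- lamp: loose aluminium lamp head, flat block 96 (its x) x 250 (its y) x 28 mm tall, 0.9 kg, too wide to grip, slides under about 6 N; origin at the centre of its underside, z up. On top four round sockets in a row along y, 56 mm apart, 39 mm wide, 20 mm deep, each with three sprung steel balls (clips) standing 4 mm into the bore near the mouth. Starts within 0.35 rad of the stop's direction, off it towards -x, -y
- lamp_corner (a point): bottom corner of the lamp head at its +x, +y end (far left seen from the robot); axes are those of the lamp
- socket0 (a point): middle of the mouth of lamp socket 0, level with the lamp's top face (28 mm above the mat when the lamp lies flat). Sockets are numbered along the lamp's +y. z is up
- socket1 (a point): middle of the mouth of lamp socket 1, level with the lamp's top face (28 mm above the mat when the lamp lies flat). Sockets are numbered along the lamp's +y. z is up
- socket2 (a point): middle of the mouth of lamp socket 2, level with the lamp's top face (28 mm above the mat when the lamp lies flat). Sockets are numbered along the lamp's +y. z is up
- socket3 (a point): middle of the mouth of lamp socket 3, level with the lamp's top face (28 mm above the mat when the lamp lies flat). Sockets are numbered along the lamp's +y. z is up
- stop_corner (a point): inside corner, at mat level, of the fixed L-shaped steel stop, 18 mm tall, turned up to 0.12 rad. In this frame its long fence (inner face x = 0) runs 220 mm along -y and its short arm (inner face y = 0) 84 mm along -x; both 14 mm thick, outside the corner. The lamp belongs with its +x side on the fence and +y end on the short arm: its centre at x -48, y -125 mm here
- lens0_mid (a point): centre (14 mm up) of snap-in lens 0; may be absent. Upright black round holder, clear optic on top, 28 mm tall: head 42 mm wide (top 12 mm), 30 mm neck, 36 mm barb tapering to a 27 mm foot. 45 g. All alike. Set in a socket it rests on the clips, head underside 11 mm above the lamp, this point 9 mm above the socket point. About 10 N straight down snaps it home: head on the lamp, this point 2 mm below the socket point
- lens1_mid (a point): centre (14 mm up) of snap-in lens 1; may be absent. Upright black round holder, clear optic on top, 28 mm tall: head 42 mm wide (top 12 mm), 30 mm neck, 36 mm barb tapering to a 27 mm foot. 45 g. All alike. Set in a socket it rests on the clips, head underside 11 mm above the lamp, this point 9 mm above the socket point. About 10 N straight down snaps it home: head on the lamp, this point 2 mm below the socket point
- lens2_mid (a point): centre (14 mm up) of snap-in lens 2; may be absent. Upright black round holder, clear optic on top, 28 mm tall: head 42 mm wide (top 12 mm), 30 mm neck, 36 mm barb tapering to a 27 mm foot. 45 g. All alike. Set in a socket it rests on the clips, head underside 11 mm above the lamp, this point 9 mm above the socket point. About 10 N straight down snaps it home: head on the lamp, this point 2 mm below the socket point
- lens3_mid (a point): centre (14 mm up) of snap-in lens 3; may be absent. Upright black round holder, clear optic on top, 28 mm tall: head 42 mm wide (top 12 mm), 30 mm neck, 36 mm barb tapering to a 27 mm foot. 45 g. All alike. Set in a socket it rests on the clips, head underside 11 mm above the lamp, this point 9 mm above the socket point. About 10 N straight down snaps it home: head on the lamp, this point 2 mm below the socket point
- pusher_mid (a point): hand pusher, point on its axis 39 mm above its underside. Upright stubby tool: white nylon foot 34 mm diameter and 12 mm thick, above it a straight black ribbed handle 26 mm in diameter, to 79 mm overall height; 160 g. At the start it stands upright in its rest. z is its axis, pointing up
- rest: fixed round rest for the pusher, a shallow blue dish: 62 mm outer diameter, 10 mm tall rim, 52 mm inner diameter, inner floor 4 mm above the mat; origin at the centre of its underside
- screwdriver: bystander, blue screwdriver 170 mm long lying on the bench; origin on the mat below it
- solder_spool: bystander, spool of solder, 60 mm diameter, 36 mm tall, upright; origin at the centre of its underside
- board: bystander, green circuit board 60 x 75 mm, 6 mm thick with parts up to 16 mm tall; origin at the centre of its underside
- flux_bottle: bystander, amber jar 38 mm diameter, 75 mm tall; origin at the centre of its underside
- tweezers: bystander, steel tweezers 120 mm long lying down; origin under their middle
Mind the look-alikes: they are no part of the job. What is shaped like the part that bears lens3_mid but orange is not meant. Leave any green look-alike of the part that bears lens1_mid alone.

How it is judged (in metres and radians):
On the way, in this order (a step that is already met when the one before it is completed fails the run):
1. the lamp head lies snug in the corner of the stop, before the lenses are pressed in (horizontal distance between lamp_corner and stop_corner below 0.006 m and angle between the x axis of lamp_corner and the x axis of stop_corner, either way round below 0.03 rad), for 0.2 s.
2. every lens is snapped fully home in a socket (x of lens0_mid in the frame of lamp between -0.004 and 0.004 m and y of lens0_mid in the frame of lamp between -0.1 and 0.1 m and z of lens0_mid in the frame of lamp between 0.0235 and 0.0285 m and angle between each of lens0_mid, lens1_mid, lens2_mid, lens3_mid's own z axis and vertical below 0.08 rad and x of lens1_mid in the frame of lamp between -0.004 and 0.004 m and y of lens1_mid in the frame of lamp between -0.1 and 0.1 m and z of lens1_mid in the frame of lamp between 0.0235 and 0.0285 m and x of lens2_mid in the frame of lamp between -0.004 and 0.004 m and y of lens2_mid in the frame of lamp between -0.1 and 0.1 m and z of lens2_mid in the frame of lamp between 0.0235 and 0.0285 m and x of lens3_mid in the frame of lamp between -0.004 and 0.004 m and y of lens3_mid in the frame of lamp between -0.1 and 0.1 m and z of lens3_mid in the frame of lamp between 0.0235 and 0.0285 m), for 0.2 s.
At the end, for the whole second after the job is handed in: lamp_corner within 6 mm of stop_corner (horizontally) and the lamp within 0.03 rad of the stop's direction; each lens upright in a socket, within 4 mm of the line of sockets, and pressed home to within 2.5 mm; the pusher standing upright on the floor of its rest; everything at rest and released (all of step 1 and all of step 2 and linear speed of each of lens0, lens1, lens2, lens3, pusher below 0.02 m/s and horizontal distance between pusher_mid and rest below 0.014 m and angle between pusher_mid's own z axis and vertical below 0.1 rad and height (world z) of pusher_mid below 0.047 m); the robot touches nothing.
It fails at once if a lens is pushed in past the clips by the fingers instead of the pusher (((x of lens0_mid in the frame of lamp between -0.008 and 0.008 m and y of lens0_mid in the frame of lamp between -0.1 and 0.1 m and z of lens0_mid in the frame of lamp between 0.02 and 0.0305 m) and contact force between the fingers and lens0 above 4 N) or ((x of lens1_mid in the frame of lamp between -0.008 and 0.008 m and y of lens1_mid in the frame of lamp between -0.1 and 0.1 m and z of lens1_mid in the frame of lamp between 0.02 and 0.0305 m) and contact force between the fingers and lens1 above 4 N) or ((x of lens2_mid in the frame of lamp between -0.008 and 0.008 m and y of lens2_mid in the frame of lamp between -0.1 and 0.1 m and z of lens2_mid in the frame of lamp between 0.02 and 0.0305 m) and contact force between the fingers and lens2 above 4 N) or ((x of lens3_mid in the frame of lamp between -0.008 and 0.008 m and y of lens3_mid in the frame of lamp between -0.1 and 0.1 m and z of lens3_mid in the frame of lamp between 0.02 and 0.0305 m) and contact force between the fingers and lens3 above 4 N)).
It fails at once if a lens is pressed home while the lamp head is away from the corner of the stop (by more than 20 mm) (((x of lens0_mid in the frame of lamp between -0.004 and 0.004 m and y of lens0_mid in the frame of lamp between -0.1 and 0.1 m and z of lens0_mid in the frame of lamp between 0.0235 and 0.0285 m) or (x of lens1_mid in the frame of lamp between -0.004 and 0.004 m and y of lens1_mid in the frame of lamp between -0.1 and 0.1 m and z of lens1_mid in the frame of lamp between 0.0235 and 0.0285 m) or (x of lens2_mid in the frame of lamp between -0.004 and 0.004 m and y of lens2_mid in the frame of lamp between -0.1 and 0.1 m and z of lens2_mid in the frame of lamp between 0.0235 and 0.0285 m) or (x of lens3_mid in the frame of lamp between -0.004 and 0.004 m and y of lens3_mid in the frame of lamp between -0.1 and 0.1 m and z of lens3_mid in the frame of lamp between 0.0235 and 0.0285 m)) and horizontal distance between lamp_corner and stop_corner above 0.02 m).
It fails at once if a bystander is disturbed (moved more than 40 mm) (distance of any of screwdriver, solder_spool, board, flux_bottle, tweezers from where it was at the start of the episode above 0.04 m).
Of lens0, lens1, lens2, lens3 only 2 to 4 are there at a start; the rules pass over those that are not, and their reading is None.
At some moment in a run one of lens0, lens1, lens2, lens3 may be knocked a few centimetres aside while the robot is not near it.
Once in a run the grip may slacken for a moment while it holds something.
It also fails if it takes over 210 s, if anything falls off the work surface, if the arm or the gripper's body presses on something with over 40 N, if the wrist force passes 120 N, or if a joint passes its speed limit or range.

## Working session

There is one attempt and no reset: what is moved stays moved. The work goes in short steps, Python scripts to look and compute and a tool call to move; the robot and the scene stay as the last step left them, time stands still between calls to the robot, and variables do not carry over. Pictures are saved under pics/ and viewed, about 12 in all and at most 16, crops included, and the job is handed in when it is done.

Besides the shell and the picture viewer there is one more tool, called after "Request:" as name(argument=value, ...), one argument or row to a line, values as JSON. carry_out: Moves the arm, as the interface text tells. Its arguments: {"type":"object","properties":{"commands":{"type":"array","items":{"type":"number"}},"grip_force":{"type":"number"}},"required":["commands"]}

```bash
mkdir -p pics; ls; python3 - <<'E'
from bench import sense, optics, order, r
import cv2,json,numpy as np
print(r.nose_length, sense())
for n in("top","scene","wrist"):
    p,d=optics.snapshot(n); cv2.imwrite(f"pics/{n}0.png",p[:,:,::-1]); np.save(f"pics/{n}0.npy",d)
    c=optics.calibration(n); print(n,np.round(c["mtx"],1).tolist(),np.round(c["extrinsics"],3).tolist(),[k for k in c])
E
```

```text
pics
22.0 {'time': 0.0, 'joint_pos': array([-7.44492987e+01,  7.51396883e+00,  8.53306055e+01,  6.77590558e-04,
        8.72619297e+01, -4.89320591e+00]), 'qd': array([-0.07510364, -0.0117687 , -0.03308156,  0.00081135, -0.03250483,
        0.06082377]), 'joint_efforts': array([ 2.15797292e-03, -5.69398391e+01, -5.00543332e+01,  8.89179751e-05,
        1.47005136e-02, -5.29179329e-05]), 'tool_pos': array([ 209.45781012, -561.69833274,  252.2435671 ]), 'tcp_rot': array([-95.25727401,  89.89349376, 105.1866002 ]), 'ft_force': array([-0.21318478,  0.02487043,  0.29658585]), 'wrist_torque': array([-0.02268957,  0.02613733, -0.00572307]), 'finger_gap': 85.58873276403123}
top [[432.9, 0.0, 322.5], [0.0, 432.9, 202.4], [0.0, 0.0, 1.0]] [[-0.007, 0.999, -0.053, 454.695], [-0.999, -0.005, 0.034, -31.711], [0.034, 0.053, 0.998, 1033.217], [0.0, 0.0, 0.0, 1.0]] ['mtx', 'extrinsics']
scene [[448.4, 0.0, 328.7], [0.0, 448.4, 200.8], [0.0, 0.0, 1.0]] [[0.017, -0.778, 0.628, 1259.261], [1.0, 0.008, -0.017, -74.55], [0.008, 0.628, 0.778, 947.295], [0.0, 0.0, 0.0, 1.0]] ['mtx', 'extrinsics']
wrist [[326.3, 0.0, 319.2], [0.0, 326.3, 204.2], [0.0, 0.0, 1.0]] [[0.349, 0.894, 0.282, 281.111], [-0.937, 0.333, 0.103, -535.643], [-0.002, -0.3, 0.954, 374.829], [0.0, 0.0, 0.0, 1.0]] ['mtx', 'extrinsics']
```

View pics/top0.png

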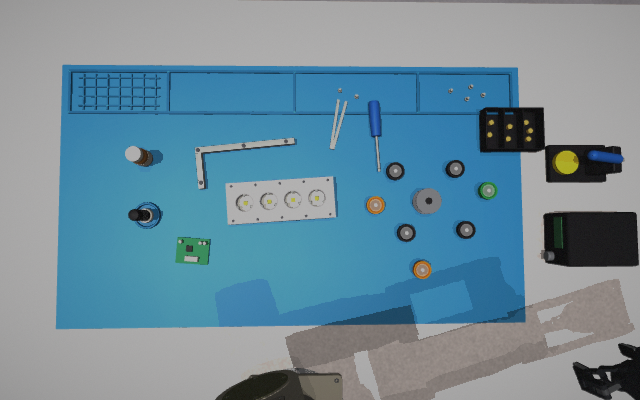

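View pics/scene0.png

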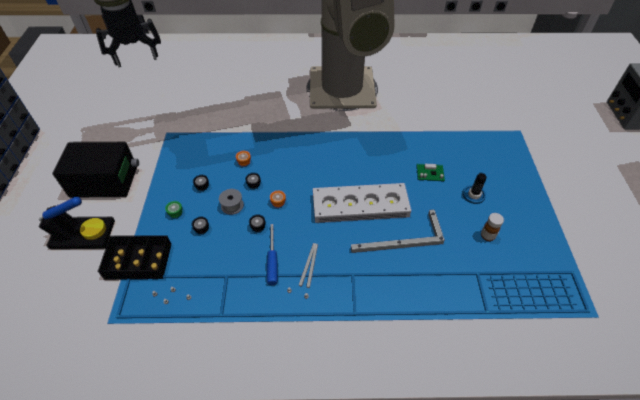

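The top view shows the lamp at (281,200), the stop corner at about (203,153), and the pusher in its rest at (146,215). There are four black lenses, at (396,171), (455,169), (406,233) and (466,230). The look-alikes are two orange, (375,205) and (422,270), and one green, (487,191). Next I'll measure these and enlarge the lens area to confirm.

```bash
cat > h.py <<'E'
from bench import sense, optics, order, r
import cv2, numpy as np
from scipy.spatial.transform import Rotation as Ro
def cast(c, uv, z):
    """pixels -> world xy on plane z"""
    uv=np.atleast_2d(uv).astype(float); K=c["mtx"]; E=c["extrinsics"]
    d=np.c_[(uv[:,0]-K[0,2])/K[0,0], -(uv[:,1]-K[1,2])/K[1,1], -np.ones(len(uv))]@E[:3,:3].T
    o=E[:3,3]; return (o+d*((z-o[2])/d[:,2])[:,None])[:,:2]
def proj(c,p):
    p=np.atleast_2d(p).astype(float); E=c["extrinsics"]; q=(p-E[:3,3])@E[:3,:3]; K=c["mtx"]
    return np.c_[K[0,2]+K[0,0]*q[:,0]/-q[:,2], K[1,2]+K[1,1]*q[:,1]/q[:,2]]
def row(x,y,z,jaw=None):
    """shift/turn to put grasp axis vertical at TCP x,y,z(mm), jaw = jaw axis angle (deg, mod 180)"""
    s=sense(); R=Ro.from_euler("xyz",s["tcp_rot"],degrees=True); M=R.as_matrix()
    cur=np.degrees(np.arctan2(M[1,1],M[0,1]))
    if jaw is None: jaw=cur
    a=cur+(jaw-cur+90)%180-90; ar=np.radians(a)
    X=np.array([0,0,-1.]); Y=np.array([np.cos(ar),np.sin(ar),0]); T=np.c_[X,Y,np.cross(X,Y)]
    sh=M.T@(np.array([x,y,z])-s["tool_pos"])/1000; rv=Ro.from_matrix(M.T@T).as_rotvec(degrees=True)
    print("row",np.round(sh,4).tolist(),np.round(rv,1).tolist(),"jaw now %.1f -> %.1f"%(cur,a),"j6 %.0f"%s["joint_pos"][5])
def comps(m,lo,hi):
    n,l,st,ce=cv2.connectedComponentsWithStats(m.astype(np.uint8)*1)
    return [(l==i,st[i],ce[i]) for i in range(1,n) if lo<st[i,4]<hi]
E
python3 - <<'E'
from h import *
c=optics.calibration("top"); p=cv2.imread("pics/top0.png"); hsv=cv2.cvtColor(p,cv2.COLOR_BGR2HSV)
mat=np.zeros(p.shape[:2],bool); mat[115:290,65:515]=1
H,S,V=cv2.split(hsv)
for m,st,ce in comps(mat&(S<60)&(V>120),100,10000):
    k=cv2.findContours(m.astype(np.uint8),0,2)[0]; k=max(k,key=cv2.contourArea)
    z=28 if st[4]>2000 else 18
    w=cast(c,k[:,0,:],z).astype(np.float32); rc=cv2.minAreaRect(w)
    print("white",st.tolist(),ce.round(1),np.round(cv2.boxPoints(rc),1).tolist(),np.round(rc[1],1))
    if z==18: print(" hull",cv2.approxPolyDP(w[:,None],5,True)[:,0].round(1).tolist())
for m,st,ce in comps(mat&(V<70),60,1500):
    (u,v),rad=cv2.minEnclosingCircle(np.argwhere(m)[:,::-1].astype(np.float32))
    print("black",st.tolist(),ce.round(1),(round(u,1),round(v,1),round(rad,1)),"z28",cast(c,(u,v),28).round(1))
a=cv2.resize(p[150:290,355:505],None,fx=4,fy=4,interpolation=cv2.INTER_CUBIC);cv2.imwrite("pics/crop1.png",a)
E
```

```text
white [330, 115, 14, 34, 196] [335.2 131.3] [[635.0999755859375, -94.0999984741211], [716.5999755859375, -117.5], [722.2000122070312, -97.69999694824219], [640.7000122070312, -74.30000305175781]] [20.6 84.8]
 hull [[716.7999877929688, -116.9000015258789], [671.0999755859375, -97.4000015258789], [714.2999877929688, -95.4000015258789], [637.5999755859375, -85.30000305175781], [637.5999755859375, -94.80000305175781]]
white [195, 138, 100, 51, 705] [232.2 151.6] [[543.0, 223.1999969482422], [566.2999877929688, -8.800000190734863], [662.9000244140625, 0.800000011920929], [639.7000122070312, 232.89999389648438]] [ 97.1 233.2]
 hull [[661.5, 2.0999999046325684], [659.0999755859375, 18.600000381469727], [649.5, 18.600000381469727], [659.0999755859375, 23.299999237060547], [640.0999755859375, 228.89999389648438], [546.0999755859375, 223.5], [546.0, 211.89999389648438], [614.0999755859375, 219.39999389648438], [630.5999755859375, 214.89999389648438], [637.7000122070312, 121.80000305175781], [649.5, 121.80000305175781], [640.0999755859375, 114.80000305175781], [649.5, 4.5]]
white [125, 146, 16,
[... 1036 characters left out ...]
296875, -328.29998779296875], [496.5, -342.8999938964844], [513.0999755859375, -348.1000061035156]]
black [479, 115, 36, 37, 1204] [496.6 133.1] (496.5, 133.0, 25.1) z28 [[ 671.6 -481.7]]
black [137, 148, 16, 18, 148] [145.6 157.8] (144.5, 156.5, 9.2) z28 [[616.2 343.9]]
black [446, 160, 19, 18, 140] [454.1 168.6] (454.8, 168.8, 9.4) z28 [[ 586.2 -379.4]]
black [386, 163, 18, 17, 117] [394.3 171.1] (394.6, 171.0, 8.9) z28 [[ 581.3 -236.4]]
black [129, 206, 21, 15, 217] [138.8 214.6] (139.0, 214.5, 10.3) z28 [[482.4 354.3]]
black [456, 221, 19, 18, 142] [464.4 229.4] (465.0, 230.0, 9.5) z28 [[ 441.8 -400.3]]
black [397, 224, 19, 18, 129] [405.2 232.4] (405.8, 232.2, 9.2) z28 [[ 437.6 -260.4]]
```

View pics/crop1.png

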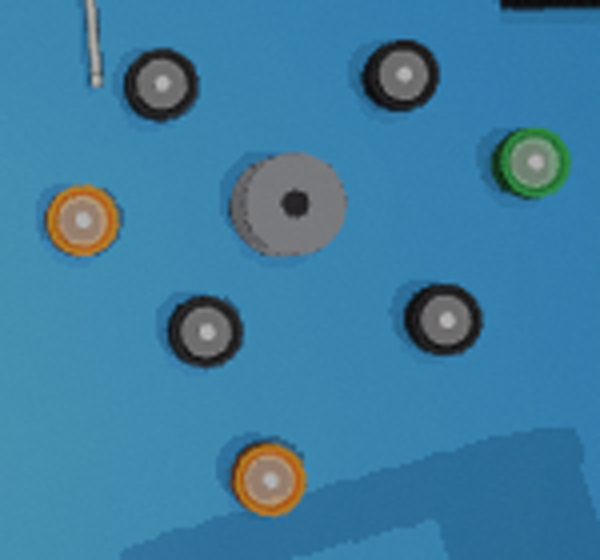

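The crop confirms four black lenses; their optic centres are at about (395.5,170.8), (456,168.5), (406.5,232.8) and (466.8,230). The lamp measures 96.0 × 249.7 mm and the stop 97 × 233 mm, both matching the spec. I'll grip the web between sockets 1 and 2, which is the lamp centre, and slide the lamp that way.

```bash
python3 - <<'E'
from h import *
row(514,31.4,120,93.6)
c=optics.calibration("top")
print(cast(c,[(395.5,170.75),(456,168.5),(406.5,232.75),(466.75,230)],27).round(1).tolist())
E
```

```text
row [0.1332, -0.4493, -0.4925] [16.8, 0.0, 0.1] jaw now -69.6 -> -86.4 j6 -5
[[582.0, -238.6], [587.0, -382.6], [436.4, -262.2], [441.8, -404.8]]
```

Request:
carry_out(
  commands=[0.133,-0.449,-0.4925,16.8,0,0,0.05,0.133,-0.449,-0.4925,16.8,0,0,0.05,0.133,-0.449,-0.4925,16.8,0,0,0.05,0.133,-0.449,-0.4925,16.8,0,0,0.05,0.133,-0.449,-0.4925,16.8,0,0,0.05,0.133,-0.449,-0.4925,16.8,0,0,0.05,0.133,-0.449,-0.4925,16.8,0,0,0.05,0.133,-0.449,-0.4925,16.8,0,0,0.05,0.133,-0.449,-0.4925,16.8,0,0,0.05,0.133,-0.449,-0.4925,16.8,0,0,0.05,0.133,-0.449,-0.4925,16.8,0,0,0.05,0.133,-0.449,-0.4925,16.8,0,0,0.05],
  grip_force=30,
)

```text
time: 1.65
tool_pos: [514.0, 34.4, 118.7]
tcp_rot: [-45.0, 89.8, 138.9]
ft_force: [-0.6, -0.8, -0.0]
finger_gap: 40.6
```

```bash
python3 - <<'E'
from h import *
row(514,31.4,120,93.6); row(514,31.4,41,93.6)
p,d=optics.snapshot("wrist"); cv2.imwrite("pics/w1.png",p[:,:,::-1]); c=optics.calibration("wrist")
# hold lamp sockets against wrist view
a=np.radians(3.6); 
print(proj(c,[(514.1-np.sin(a)*k,31.4+np.cos(a)*k,28) for k in(-84,-28,28,84)]).round(1).tolist(), sense()["finger_gap"])
E
```

```text
row [-0.0013, 0.003, 0.0002] [0.3, 0.1, 0.1] jaw now -86.1 -> -86.4 j6 84
row [0.0777, 0.0032, 0.0] [0.3, 0.1, 0.1] jaw now -86.1 -> -86.4 j6 84
[[441.9, 216.7], [361.2, 216.4], [280.5, 216.0], [199.8, 215.7]] 40.503386913932495
```

View pics/w1.png

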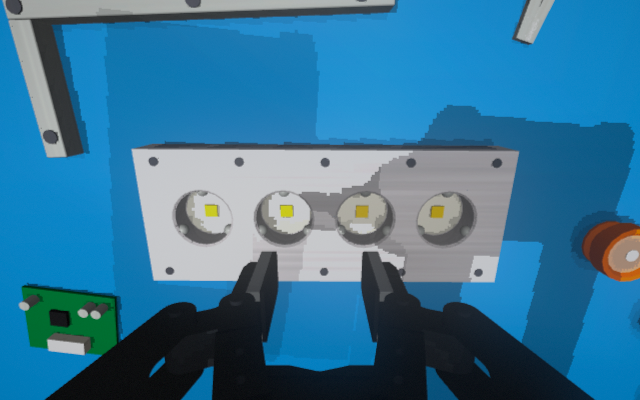

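The wrist view puts the socket mouths at about (202,217), (283,218), (366,218) and (447,218), some 2–3 mm from what the top camera predicts. I'll split the difference and descend.

Request:
carry_out(
  commands=[0.03,0.0045,0,0.3,0,0,0.05,0.05,0.0045,0,0.3,0,0,0.05,0.055,0.0045,0,0.3,0,0,0.05,0.06,0.0045,0,0.3,0,0,0.05,0.065,0.0045,0,0.3,0,0,0.05,0.07,0.0045,0,0.3,0,0,0.05,0.073,0.0045,0,0.3,0,0,0.05,0.075,0.0045,0,0.3,0,0,0.05,0.075,0.0045,0,0.3,0,0,0.05],
)

```text
time: 2.82
tool_pos: [513.7, 28.3, 44.0]
tcp_rot: [-30.4, 89.8, 153.1]
ft_force: [-0.8, 0.1, -0.1]
finger_gap: 40.5
```

Request:
carry_out(
  commands=[0.003,0,0,0,0,0,0.05,0.005,0,0,0,0,0,0.05,0.005,0,0,0,0,0,0.2,0.005,0,0,0,0,0,0.3,0.005,0,0,0,0,0,0.5,0.005,0,0,0,0,0,0.7,0.005,0,0,0,0,0,0.7,0.005,0,0,0,0,0,0.7],
)

```text
time: 3.82
tool_pos: [513.8, 29.2, 39.2]
tcp_rot: [-50.2, 89.8, 133.4]
ft_force: [-0.4, 4.4, -0.4]
finger_gap: 21.5
```

```bash
python3 - <<'E'
from h import *
s=sense();row(*(s["tool_pos"]),None); print(s["tool_pos"])
for n in("wrist","top"):
  p,d=optics.snapshot(n); cv2.imwrite(f"pics/{n}2.png",p[:,:,::-1])
E
```

```text
row [0.0, 0.0, 0.0] [0.0, 0.1, 0.2] jaw now -86.4 -> -86.4 j6 84
[513.79048635  29.18890504  39.21850251]
```

View pics/wrist2.png

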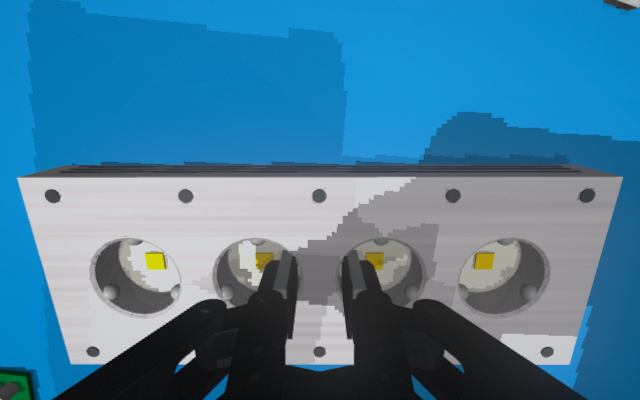

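The fingers sit in sockets 1 and 2 and clamp the web with a 21.5 mm gap. Now I'll slide the lamp towards the corner, stopping a few mm short.

```bash
python3 - <<'E'
from h import *
row(584,79,39,95.7)
E
```

```text
row [0.0002, -0.0454, -0.0732] [-2.1, 0.1, 0.2] jaw now -86.4 -> -84.3 j6 84
```

Request:
carry_out(
  commands=[0,-0.005,-0.008,-0.3,0,0,0.7,0,-0.011,-0.018,-0.6,0,0,0.7,0,-0.017,-0.028,-0.9,0,0,0.7,0,-0.024,-0.038,-1.2,0,0,0.7,0,-0.03,-0.048,-1.5,0,0,0.7,0,-0.036,-0.058,-1.8,0,0,0.7,0,-0.042,-0.066,-2.1,0,0,0.7,0,-0.0455,-0.073,-2.1,0,0,0.7,0,-0.0455,-0.073,-2.1,0,0,0.7],
)

```text
time: 5.05
tool_pos: [583.8, 78.7, 39.2]
tcp_rot: [-33.2, 89.8, 152.4]
ft_force: [-2.8, -2.3, 3.3]
finger_gap: 21.3
```

```bash
python3 - <<'E'
from h import *
s=sense();row(*(s["tool_pos"]),95.7)
p,d=optics.snapshot("wrist"); cv2.imwrite("pics/w3.png",p[:,:,::-1])
p,d=optics.snapshot("top"); a=cv2.resize(p[125:235,180:340],None,fx=4,fy=4,interpolation=cv2.INTER_CUBIC);cv2.imwrite("pics/t3.png",a[:,:,::-1])
E
```

```text
row [0.0, 0.0, 0.0] [-0.0, 0.2, 0.1] jaw now -84.3 -> -84.3 j6 87
```

View pics/t3.png

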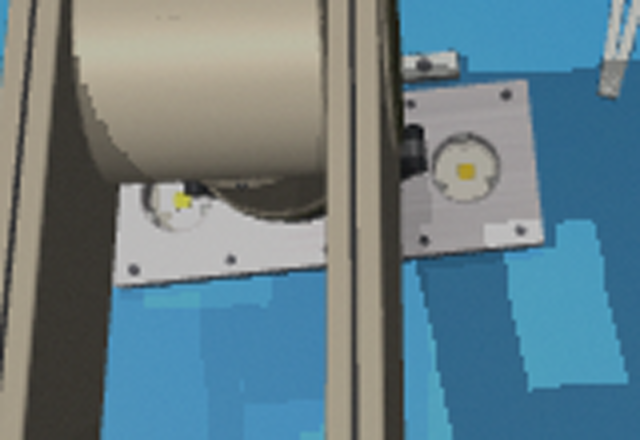

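Request:
carry_out(
  commands=[0,0,-0.003,0,0,0,0.7,0,0,-0.005,0,0,0,0.7,0,0,-0.007,0,0,0,0.7,0,0,-0.008,0,0,0,0.7,0,0,-0.009,0,0,0,0.7,0,0,-0.009,0,0,0,0.7],
)

```text
time: 5.9
tool_pos: [591.2, 79.6, 39.1]
tcp_rot: [-24.4, 89.6, 161.2]
ft_force: [-10.3, -0.9, 9.1]
finger_gap: 21.0
```

Request:
carry_out(
  commands=[0,0,-0.001,0,0,0,0.7,0,0,-0.002,0,0,0,0.7,0,0,-0.003,0,0,0,0.7,0,0,-0.003,0,0,0,0.7],
)

```text
time: 6.4
tool_pos: [592.7, 79.8, 39.2]
tcp_rot: [-17.6, 89.5, 168.1]
ft_force: [-10.2, -1.3, 9.9]
finger_gap: 21.2
```

Request:
carry_out(
  commands=[0,-0.002,-0.001,0,0,0,0.7,0,-0.004,-0.001,0,0,0,0.7,0,-0.006,-0.001,0,0,0,0.7,0,-0.007,-0.001,0,0,0,0.7,0,-0.007,-0.001,0,0,0,0.7],
)

```text
time: 7.02
tool_pos: [592.5, 84.5, 39.2]
tcp_rot: [2.3, 89.4, -172.0]
ft_force: [-5.1, -12.0, 4.9]
finger_gap: 21.3
```

Request:
carry_out(
  commands=[0,-0.001,-0.001,0,0,0,0.7,0,-0.002,-0.002,0,0,0,0.7,0,-0.003,-0.002,0,0,0,0.7,0,-0.003,-0.002,0,0,0,0.7],
)

```text
time: 7.52
tool_pos: [592.6, 84.7, 39.1]
tcp_rot: [17.3, 89.1, -157.1]
ft_force: [-12.1, -15.2, 10.6]
finger_gap: 21.5
```

```bash
python3 - <<'E'
from h import *
s=sense();row(*(s["tool_pos"]),95.7);print(s["ft_force"])
p,d=optics.snapshot("wrist"); cv2.imwrite("pics/w4.png",p[:,:,::-1])
E
```

```text
row [0.0, 0.0, 0.0] [-0.1, 0.8, -0.3] jaw now -84.4 -> -84.3 j6 88
[-12.05377693 -15.21633655  10.57965777]
```

View pics/w4.png

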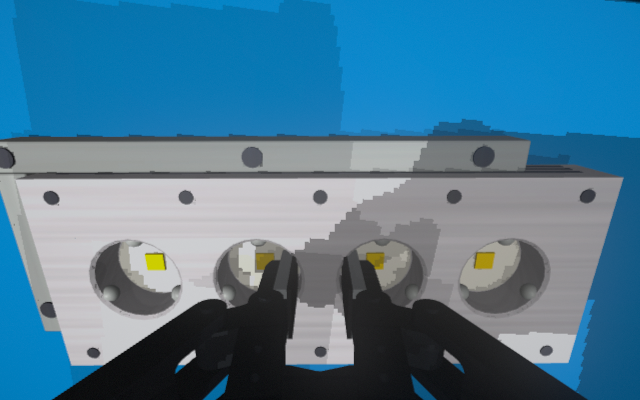

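The lamp lies against both the fence and the short arm, and it has stalled at about 12–15 N in each direction. I'll release, lift and check from the top camera.

Request:
carry_out(
  commands=[0,0,0,0,0,0,0.05,0,0,0,0,0,0,0.05,0,0,0,0,0,0,0.05,-0.01,0,0,0,0,0,0.05,-0.03,0,0,0,0,0,0.05,-0.09,0,0,0,0,0,0.05,-0.12,0,0,0,0,0,0.05,-0.16,0,0,0,0,0,0.05,-0.16,0,0.02,0,0,0,0.05],
)

```text
time: 8.7
tool_pos: [578.2, 83.9, 206.3]
tcp_rot: [50.1, 89.6, -124.3]
ft_force: [-0.3, 0.3, 0.7]
finger_gap: 40.8
```

```bash
python3 - <<'E'
from h import *
row(582,-238.6,200,0); row(582,-238.6,200,90)
E
```

```text
row [0.008, 0.3213, 0.0277] [-84.4, 0.4, -0.1] jaw now -84.4 -> -0.0 j6 88
row [0.008, 0.3213, 0.0277] [5.6, 0.2, -0.3] jaw now -84.4 -> -90.0 j6 88
```

Request:
carry_out(
  commands=[0.03,0.321,0.0277,-84.4,0,0,-0.8,0.03,0.321,0.0277,-84.4,0,0,-0.8,0.03,0.321,0.0277,-84.4,0,0,-0.8,0.03,0.321,0.0277,-84.4,0,0,-0.8,0.03,0.321,0.0277,-84.4,0,0,-0.8,0.03,0.321,0.0277,-84.4,0,0,-0.8,0.03,0.321,0.0277,-84.4,0,0,-0.8,0.03,0.321,0.0277,-84.4,0,0,-0.8,0.03,0.321,0.0277,-84.4,0,0,-0.8,0.03,0.321,0.0277,-84.4,0,0,-0.8],
)

```text
time: 9.95
tool_pos: [582.2, -238.4, 179.0]
tcp_rot: [-22.7, 89.7, -112.9]
ft_force: [0.0, -0.7, -0.2]
finger_gap: 77.0
```

```bash
cat >> h.py <<'E'
def lamp(tag):
    c=optics.calibration("top"); p,_=optics.snapshot("top"); cv2.imwrite(f"pics/{tag}.png",p[:,:,::-1])
    hsv=cv2.cvtColor(p,cv2.COLOR_RGB2HSV); H,S,V=cv2.split(hsv)
    m=np.zeros(p.shape[:2],bool); m[130:290,185:345]=1
    k=cv2.findContours((m&(S<60)&(V>90)).astype(np.uint8),0,2)[0]; k=max(k,key=cv2.contourArea)
    rc=cv2.minAreaRect(cast(c,k[:,0,:],28).astype(np.float32)); print("lamp+stop rect",np.round(cv2.boxPoints(rc),1).tolist(),rc)
    return p,c
def darks(p,c,z=28,box=(0,0,640,400),thr=70):
    V=p.max(axis=2); m=np.zeros(V.shape,bool); x0,y0,x1,y1=box; m[y0:y1,x0:x1]=1
    for q,st,ce in comps(m&(V<thr),60,40000):
        (u,v),rad=cv2.minEnclosingCircle(np.argwhere(q)[:,::-1].astype(np.float32))
        print("dark",st.tolist(),(round(u,1),round(v,1),round(rad,1)),cast(c,(u,v),z).round(1).tolist())
E
python3 - <<'E'
from h import *
p,c=lamp("t5")
c=optics.calibration("wrist"); q,_=optics.snapshot("wrist"); cv2.imwrite("pics/w5.png",q[:,:,::-1])
row(582,-238.6,36,0); print(proj(c,[(582,-238.6,28)]), sense()["tool_pos"])
cv2.imwrite("pics/m5.png",np.vstack([cv2.resize(p[120:240,180:340],(640,480))[:300],q[:300]])[:,:,::-1])
E
```

```text
lamp+stop rect [[530.0999755859375, 219.5], [556.0999755859375, -45.099998474121094], [664.2000122070312, -34.400001525878906], [638.2000122070312, 230.10000610351562]] ((597.13720703125, 92.522705078125), (108.64137268066406, 265.8263854980469), 5.6195268630981445)
row [0.1426, 0.0003, -0.0004] [-0.1, 0.3, 0.2] jaw now -0.1 -> 0.0 j6 -27
[[319.83180562 193.14875833]] [ 582.13581851 -238.24671566  178.55068752]
```

View pics/m5.png

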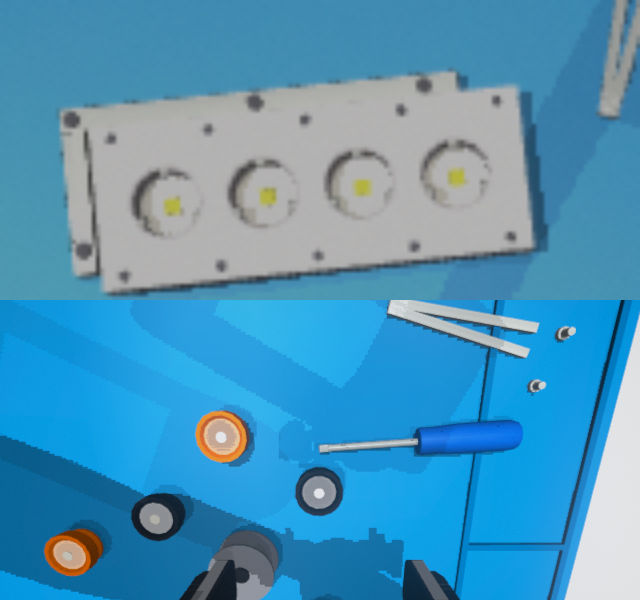

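The lamp is snug: the lamp-plus-stop outline is about 109 × 266 mm, against an expected 110 × 264. The wrist view shows the black lens at (319,192), and the predicted position was (320,193). I'll grip it now.

Request:
carry_out(
  commands=[0.06,0,0,0,0,0,-0.8,0.11,0,0,0,0,0,-0.8,0.135,0,0,0,0,0,-0.8,0.142,0,0,0,0,0,-0.8,0.142,0,0,0,0,0,-0.8,0.142,0,0,0,0,0,0.3,0.142,0,0,0,0,0,0.3,0.142,0,0,0,0,0,0.3,0.142,0,0,0,0,0,0.3,0.13,0,0,0,0,0,0.3,0.08,0,0,0,0,0,0.3,0.04,0,0,0,0,0,0.3],
  grip_force=40,
)

```text
time: 11.55
tool_pos: [582.3, -238.6, 141.3]
tcp_rot: [-14.7, 89.6, -104.8]
ft_force: [1.0, -1.1, -1.1]
finger_gap: 39.8
```

```bash
python3 - <<'E'
from h import *
p,c=lamp("t6")
# socket mouths from top: lamp center from corners, and yellow LEDs (floor z~8)
H,S,V=cv2.split(cv2.cvtColor(p,cv2.COLOR_RGB2HSV)); m=np.zeros(V.shape,bool); m[150:230,190:330]=1
for q,st,ce in comps(m&(H>20)&(H<35)&(S>120),4,200): print("led",st[4],ce.round(2),cast(c,ce,9).round(1))
q,_=optics.snapshot("wrist"); cv2.imwrite("pics/w6.png",q[:,:,::-1])
print(sense()["finger_gap"],sense()["tool_pos"])
E
```

```text
lamp+stop rect [[530.0999755859375, 219.5], [556.0999755859375, -45.099998474121094], [664.2000122070312, -34.400001525878906], [638.2000122070312, 230.10000610351562]] ((597.13720703125, 92.522705078125), (108.64137268066406, 265.8263854980469), 5.6195268630981445)
led 11 [293.64 163.91] [[601.1   1. ]]
led 10 [269.9 166.2] [[595.8  57.2]]
led 13 [246.54 168.85] [[589.6 112.3]]
led 11 [222.64 170.91] [[584.8 168.4]]
40.02732671874242 [ 585.5413869  -240.19018635  146.37305827]
```

View pics/w6.png

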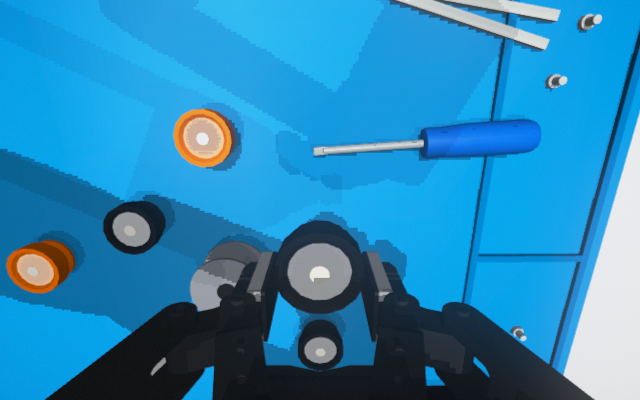

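The lens is held, centred between the fingers at (319,270). The LEDs give the socket line, with its centre at (592.8,84.7), which matches where the TCP was while gripping the lamp. Next: the lens offset in the hand and the move to socket 0.

```bash
cat >> h.py <<'E'
def held(tag,top=-8):
    """xy of held lens optic vs TCP: round grey optic in the wrist view, plane at TCP z+top"""
    s=sense(); c=optics.calibration("wrist"); p,_=optics.snapshot("wrist"); cv2.imwrite(f"pics/{tag}.png",p[:,:,::-1])
    H,S,V=cv2.split(cv2.cvtColor(p,cv2.COLOR_RGB2HSV)); m=np.zeros(V.shape,bool); m[215:325,270:370]=1
    L=[k for k in comps(m&(S<60)&(V>100),400,9000)]
    for q,st,ce in L:
        (u,v),rad=cv2.minEnclosingCircle(np.argwhere(q)[:,::-1].astype(np.float32))
        w=cast(c,(u,v),s["tool_pos"][2]+top)[0]; M=Ro.from_euler("xyz",s["tcp_rot"],degrees=True).as_matrix()
        print("held",st.tolist(),(round(u,1),round(v,1),round(rad,1)),"world",w.round(1),"minus tcp",(w-s["tool_pos"][:2]).round(1), "gap",round(s["finger_gap"],1))
    print("tcp",s["tool_pos"].round(1),s["time"])
SOCK=[(600.9,1.1),(595.5,56.8),(590.1,112.6),(584.6,168.3)]
E
python3 - <<'E'
from h import *
held("w7"); row(600.9,1.1,100,5.6)
E
```

```text
held [287, 243, 65, 57, 2887] (319.0, 271.5, 32.1) world [ 585.1 -236.5] minus tcp [-0.4  3.7] gap 40.0
tcp [ 585.5 -240.2  146.4] 11.65
row [0.0413, 0.0159, -0.2411] [-5.7, 0.5, -0.2] jaw now -0.1 -> 5.6 j6 -27
```

Request:
carry_out(
  commands=[0,0.004,-0.06,-1.4,0,0,0.3,0.01,0.008,-0.12,-2.8,0,0,0.3,0.02,0.012,-0.18,-4.2,0,0,0.3,0.03,0.015,-0.22,-5.7,0,0,0.3,0.04,0.016,-0.24,-5.7,0,0,0.3,0.04,0.016,-0.241,-5.7,0,0,0.3,0.04,0.016,-0.241,-5.7,0,0,0.3,0.04,0.016,-0.241,-5.7,0,0,0.3],
)

```text
time: 12.7
tool_pos: [601.4, -0.5, 101.8]
tcp_rot: [21.2, 89.4, -63.3]
ft_force: [-0.2, -0.4, -0.6]
finger_gap: 40.2
```

```bash
python3 - <<'E'
from h import *
held("w8"); held("w8b"); row(600.9,1.1,60,5.6); print(sense()["tool_pos"])
c=optics.calibration("wrist"); print(proj(c,[(*s,28) for s in SOCK]+[(*s,8) for s in SOCK]).round(1).tolist())
E
```

```text
held [270, 215, 19, 37, 562] (278.5, 233.0, 19.9) world [581.4  20.1] minus tcp [-20.   20.7] gap 40.2
held [323, 215, 47, 38, 892] (346.5, 233.0, 28.8) world [610.5  22.9] minus tcp [ 9.1 23.4] gap 40.2
held [288, 243, 64, 57, 2844] (319.4, 271.5, 31.8) world [600.7   3.2] minus tcp [-0.7  3.7] gap 40.2
tcp [ 6.014e+02 -5.000e-01  1.018e+02] 12.7
held [270, 215, 19, 37, 563] (278.5, 233.0, 19.9) world [581.4  20.3] minus tcp [-20.   20.6] gap 40.0
held [323, 215, 47, 38, 891] (346.5, 233.0, 28.8) world [610.5  23. ] minus tcp [ 9.1 23.3] gap 40.0
held [288, 243, 64, 57, 2845] (319.4, 271.5, 31.8) world [600.7   3.3] minus tcp [-0.7  3.7] gap 40.0
tcp [ 6.014e+02 -4.000e-01  1.019e+02] 12.75
row [0.0418, -0.0005, -0.0018] [-0.1, 0.5, -0.2] jaw now 5.5 -> 5.6 j6 -10
[ 6.01367637e+02 -2.24567571e-01  1.01772660e+02]
[[318.9, 223.0], [318.7, 134.3], [318.5, 27.9], [318.0, -101.8], [318.8, 212.6], [318.6, 131.1], [318.4, 34.8], [317.9, -80.3]]
```

View pics/w8b.png

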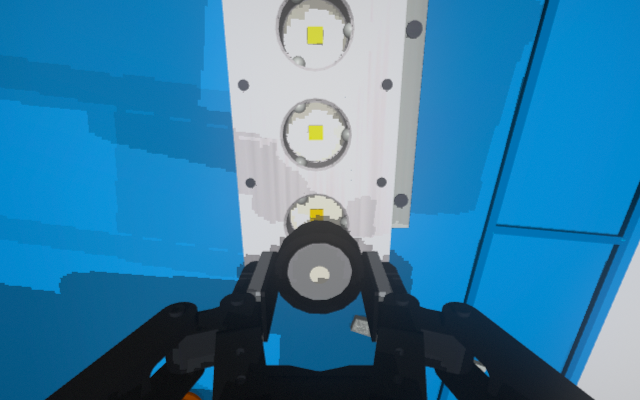

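The wrist view shows the next sockets at (316,133) and (315,30). For y, the camera and the TCP estimates disagree by about 3 mm, so I'll take a middle value and lower the lens while watching force; the taper has room for it.

Request:
carry_out(
  commands=[0.015,-0.001,0,0,0.5,0,0.3,0.025,-0.001,0,0,0.5,0,0.3,0.03,-0.001,0,0,0.5,0,0.3,0.035,-0.001,0,0,0.5,0,0.3,0.038,-0.001,0,0,0.5,0,0.3,0.04,-0.001,0,0,0.5,0,0.3,0.04,-0.001,0,0,0.5,0,0.3],
)

```text
time: 13.68
tool_pos: [600.5, -0.6, 61.8]
tcp_rot: [79.2, 89.8, -5.3]
ft_force: [0.5, 0.1, 0.8]
finger_gap: 40.2
```

```bash
python3 - <<'E'
from h import *
held("w9"); print(sense()["ft_force"])
E
```

```text
held [270, 215, 100, 38, 1797] (319.5, 232.5, 52.5) world [598.1  21.9] minus tcp [-2.5 22.5] gap 40.2
held [288, 244, 64, 56, 2824] (319.4, 271.2, 31.7) world [599.8   3.3] minus tcp [-0.8  3.9] gap 40.2
held [273, 292, 94, 29, 1199] (319.4, 314.6, 46.8) world [602.  -19.5] minus tcp [  1.5 -18.8] gap 40.2
tcp [ 6.005e+02 -6.000e-01  6.180e+01] 13.675
[ 0.38341834  0.27629937 -0.3332971 ]
```

Request:
carry_out(
  commands=[0.001,0,0,0,0,0,0.3,0.002,0,0,0,0,0,0.3,0.002,0,0,0,0,0,-0.4,0.002,0,0,0,0,0,-0.4,0.002,0,0,0,0,0,-0.4,-0.02,0,0,0,0,0,-0.4,-0.06,0,0,0,0,0,-0.4,-0.1,0,0,0,0,0,-0.4,-0.12,0,0,0,0,0,-0.4,-0.12,0,0.05,0,0,0,-0.4,-0.12,0,0.09,0,0,0,-0.4,-0.12,0,0.09,0,0,0,-0.4],
)

```text
time: 15.22
tool_pos: [608.3, -92.8, 181.0]
tcp_rot: [69.3, 89.8, -15.4]
ft_force: [0.5, 0.5, -0.4]
finger_gap: 59.9
```

```bash
cat >> h.py <<'E'
def lenses(tag="x"):
    """black lens heads in top view: optic grey discs ringed in black"""
    c=optics.calibration("top"); p,_=optics.snapshot("top"); cv2.imwrite(f"pics/{tag}.png",p[:,:,::-1])
    darks(p,c,27,(350,140,510,290))
    return p,c
E
python3 - <<'E'
from h import *
row(587,-382.6,150,0); row(436.4,-262.2,150,0); s=sense(); print(s["tool_pos"])
c=optics.calibration("wrist"); q,_=optics.snapshot("wrist"); cv2.imwrite("pics/w10.png",q[:,:,::-1])
print(proj(c,[(*SOCK[0],z) for z in(28,51)]+[(*SOCK[1],28)]).round(1).tolist())
lenses("t10")
E
```

```text
row [0.0312, -0.048, 0.2866] [5.3, 0.1, -0.2] jaw now 5.3 -> 0.0 j6 -19
row [0.0307, -0.1869, 0.1528] [5.3, 0.1, -0.2] jaw now 5.3 -> 0.0 j6 -19
[608.32645733 -92.80761328 180.99404735]
[[320.7, 77.7], [320.9, 75.5], [320.4, -3.6]]
dark [350, 140, 19, 18, 169] (359.0, 148.5, 12.4) [[634.8, -153.1]]
dark [361, 140, 33, 113, 882] (381.5, 196.0, 57.2) [[522.6, -204.7]]
dark [372, 140, 32, 150, 178] (387.5, 214.5, 76.1) [[479.2, -218.2]]
dark [480, 140, 30, 12, 353] (494.5, 145.5, 15.5) [[641.8, -476.5]]
dark [446, 160, 19, 18, 140] (454.8, 168.8, 9.4) [[586.3, -379.8]]
dark [456, 221, 19, 18, 141] (465.0, 230.0, 9.5) [[441.8, -400.7]]
dark [397, 224, 19, 18, 138] (405.7, 232.5, 9.3) [[437.0, -260.3]]
```

View pics/w10.png

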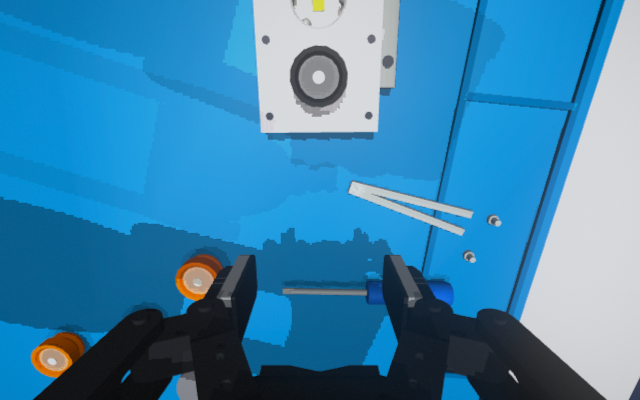

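The lens stands upright in socket 0, centred at (319,77), and the other three lenses haven't moved. Next is the lens at (437,-261).

Request:
carry_out(
  commands=[0.03,-0.1866,0.1519,5.3,0,0,-0.8,0.03,-0.1866,0.1519,5.3,0,0,-0.8,0.03,-0.1866,0.1519,5.3,0,0,-0.8,0.03,-0.1866,0.1519,5.3,0,0,-0.8,0.06,-0.1866,0.1519,5.3,0,0,-0.8,0.06,-0.1866,0.1519,5.3,0,0,-0.8,0.06,-0.1866,0.1519,5.3,0,0,-0.8],
)

```text
time: 16.2
tool_pos: [437.7, -258.0, 121.1]
tcp_rot: [104.5, 89.8, 14.7]
ft_force: [-0.8, -0.3, 0.1]
finger_gap: 77.0
```

```bash
cat >> h.py <<'E'
def near(tag,x,y):
    """where the wrist camera sees the lens near x,y (z 27)"""
    c=optics.calibration("wrist"); p,_=optics.snapshot("wrist"); cv2.imwrite(f"pics/{tag}.png",p[:,:,::-1])
    u0,v0=proj(c,[(x,y,27)])[0]; H,S,V=cv2.split(cv2.cvtColor(p,cv2.COLOR_RGB2HSV))
    for q,st,ce in comps((S<70)&(V>80),80,6000):
        if np.hypot(ce[0]-u0,ce[1]-v0)<30: print("optic",st.tolist(),ce.round(1),"pred",round(u0,1),round(v0,1),"world",cast(c,ce,27).round(1))
E
python3 - <<'E'
from h import *
near("w11",436.8,-261.3); row(436.8,-261.3,36,0); print(sense()["tool_pos"])
E
```

```text
optic [295, 201, 43, 40, 1345] [315.8 220.3] pred 318.1 219.9 world [[ 435.2 -261.6]]
row [0.0856, -0.0016, 0.0029] [0.2, 0.0, -0.2] jaw now 0.2 -> 0.0 j6 -37
[ 438.11369074 -258.34341414  121.58308047]
```

Request:
carry_out(
  commands=[0.05,-0.002,0.0027,0,0,0,-0.8,0.075,-0.002,0.0027,0,0,0,-0.8,0.085,-0.002,0.0027,0,0,0,-0.8,0.0855,-0.002,0.0027,0,0,0,-0.8,0.0855,-0.002,0.0027,0,0,0,0.3,0.0855,-0.002,0.0027,0,0,0,0.3,0.0855,-0.002,0.0027,0,0,0,0.3,0.0855,-0.002,0.0027,0,0,0,0.3,0.07,-0.002,0.0027,0,0,0,0.3,0.03,-0.002,0.0027,0,0,0,0.3,0,-0.002,0.0027,0,0,0,0.3,0,-0.002,0.0027,0,0,0,0.3],
)

```text
time: 17.75
tool_pos: [438.2, -262.7, 126.0]
tcp_rot: [64.4, 89.4, -25.4]
ft_force: [0.1, -1.5, 1.2]
finger_gap: 39.9
```

```bash
python3 - <<'E'
from h import *
held("w12"); row(595.1,56.4,100,5.6)
E
```

```text
held [288, 247, 64, 58, 2888] (319.3, 275.5, 32.0) world [ 437.9 -260.9] minus tcp [-0.3  1.8] gap 39.9
tcp [ 438.2 -262.7  126. ] 17.75
row [0.0242, 0.1589, -0.3178] [-5.4, 0.2, -0.4] jaw now 0.2 -> 5.6 j6 -37
```

Request:
carry_out(
  commands=[0,0.027,-0.055,-1,0,0,0.3,0,0.055,-0.11,-2,0,0,0.3,0,0.082,-0.165,-3,0,0,0.3,0,0.11,-0.22,-4,0,0,0.3,0,0.137,-0.275,-5.4,0,0,0.3,0.01,0.155,-0.31,-5.4,0,0,0.3,0.024,0.159,-0.318,-5.4,0,0,0.3,0.024,0.159,-0.318,-5.4,0,0,0.3,0.024,0.159,-0.318,-5.4,0,0,0.3],
)

```text
time: 18.92
tool_pos: [594.4, 55.3, 99.7]
tcp_rot: [55.1, 89.6, -29.3]
ft_force: [-0.1, 0.0, -0.5]
finger_gap: 39.8
```

```bash
python3 - <<'E'
from h import *
held("w13"); row(595.1,56.2,60,5.6); print(sense()["tool_pos"])
E
```

```text
held [270, 215, 45, 39, 924] (290.1, 233.0, 27.0) world [579.4  76.4] minus tcp [-15.1  21.1] gap 39.8
held [324, 215, 46, 41, 1023] (347.0, 233.0, 28.4) world [603.8  78.7] minus tcp [ 9.3 23.4] gap 39.8
held [288, 247, 63, 57, 2830] (319.2, 275.5, 31.7) world [593.8  57. ] minus tcp [-0.6  1.7] gap 39.8
tcp [594.4  55.3  99.7] 18.925
row [0.0403, 0.0001, -0.0011] [-0.1, 0.2, -0.4] jaw now 5.5 -> 5.6 j6 -5
[594.87564378  55.23210498 100.32659275]
```

Request:
carry_out(
  commands=[0.02,0.0005,-0.001,0,0,0,0.3,0.03,0.0005,-0.001,0,0,0,0.3,0.035,0.0005,-0.001,0,0,0,0.3,0.039,0.0005,-0.001,0,0,0,0.3,0.04,0.0005,-0.001,0,0,0,0.3,0.04,0.0005,-0.001,0,0,0,0.3],
)

```text
time: 19.73
tool_pos: [595.3, 56.2, 60.4]
tcp_rot: [58.9, 89.6, -25.6]
ft_force: [-3.5, -0.2, 0.6]
finger_gap: 40.0
```

Request:
carry_out(
  commands=[0,0,0,0,0,0,-0.4,0,0,0,0,0,0,-0.4,0,0,0,0,0,0,-0.4,-0.02,0,0,0,0,0,-0.4,-0.06,0,0,0,0,0,-0.4,-0.1,0,0,0,0,0,-0.4,-0.12,0,0,0,0,0,-0.4,-0.12,0,0.05,0,0,0,-0.4,-0.12,0,0.11,0,0,0,-0.4,-0.12,0,0.15,0,0,0,-0.4,-0.12,0,0.15,0,0,0,-0.4],
)

```text
time: 21.1
tool_pos: [608.8, -95.7, 180.8]
tcp_rot: [52.9, 89.6, -31.8]
ft_force: [-0.3, 1.0, -0.3]
finger_gap: 59.6
```

```bash
python3 - <<'E'
from h import *
row(587,-381.6,120,0); s=sense(); print(s["tool_pos"])
for i in(0,1): near("w14",*SOCK[i])
lenses("t14")
E
```

```text
row [0.0617, -0.0484, 0.2824] [5.3, 0.2, -0.3] jaw now 5.3 -> 0.0 j6 -19
[608.75107105 -95.70182319 180.83445618]
optic [297, 50, 42, 45, 1477] [317.7  71.5] pred 320.0 73.1 world [[599.    2.1]]
optic [299, 0, 36, 11, 280] [316.2   4. ] pred 319.8 -5.7 world [[593.4  50.3]]
dark [350, 140, 20, 20, 178] (359.5, 149.5, 13.4) [[632.4, -154.2]]
dark [362, 140, 33, 113, 1106] (381.2, 195.9, 57.4) [[522.8, -204.1]]
dark [373, 140, 32, 150, 178] (388.5, 214.5, 76.1) [[479.2, -220.6]]
dark [480, 140, 30, 12, 353] (494.5, 145.5, 15.5) [[641.8, -476.5]]
dark [446, 160, 19, 18, 140] (454.8, 168.8, 9.4) [[586.3, -379.8]]
dark [456, 221, 19, 18, 141] (465.0, 230.0, 9.5) [[441.8, -400.7]]
dark [350, 268, 19, 21, 85] (361.1, 276.9, 11.3) [[335.2, -154.6]]
```

Socket 1's lens reads as expected. Next is lens B at (587,-381.6).

Request:
carry_out(
  commands=[0.03,-0.048,0.2824,5.3,0,0,-0.8,0.03,-0.048,0.2824,5.3,0,0,-0.8,0.03,-0.048,0.2824,5.3,0,0,-0.8,0.03,-0.048,0.2824,5.3,0,0,-0.8,0.06,-0.048,0.2824,5.3,0,0,-0.8,0.06,-0.048,0.2824,5.3,0,0,-0.8,0.06,-0.048,0.2824,5.3,0,0,-0.8,0.06,-0.048,0.2824,5.3,0,0,-0.8],
)

```text
time: 22.25
tool_pos: [590.0, -376.4, 122.9]
tcp_rot: [65.9, 89.5, -23.7]
ft_force: [-0.5, -0.2, 1.0]
finger_gap: 77.1
```

```bash
python3 - <<'E'
from h import *
near("w15",586.5,-381.6); row(586.5,-381.6,36,0); print(sense()["tool_pos"])
E
```

```text
optic [292, 202, 43, 39, 1320] [312.9 221. ] pred 313.8 221.0 world [[ 585.9 -381.6]]
row [0.087, -0.0042, 0.0047] [0.4, 0.2, -0.4] jaw now 0.4 -> 0.0 j6 -37
[ 589.98298408 -376.56388662  122.98361281]
```

Request:
carry_out(
  commands=[0.05,-0.0042,0.0043,0.4,0,0,-0.8,0.075,-0.0042,0.0043,0.4,0,0,-0.8,0.086,-0.0042,0.0043,0.4,0,0,-0.8,0.087,-0.0042,0.0043,0.4,0,0,-0.8,0.087,-0.0042,0.0043,0.4,0,0,0.3,0.087,-0.0042,0.0043,0.4,0,0,0.3,0.087,-0.0042,0.0043,0.4,0,0,0.3,0.087,-0.0042,0.0043,0.4,0,0,0.3,0.07,-0.0042,0.0043,0.4,0,0,0.3,0.03,-0.0042,0.0043,0.4,0,0,0.3,0,-0.0042,0.0043,0.4,0,0,0.3,0,-0.0042,0.0043,0.4,0,0,0.3],
)

```text
time: 23.8
tool_pos: [587.9, -382.6, 128.4]
tcp_rot: [58.9, 89.1, -31.2]
ft_force: [0.1, 0.5, -0.9]
finger_gap: 40.2
```

```bash
python3 - <<'E'
from h import *
held("w16"); row(590,112.2,100,5.6)
E
```

```text
held [288, 246, 64, 58, 2885] (319.3, 274.5, 32.2) world [ 587.6 -380.4] minus tcp [-0.3  2.2] gap 40.2
tcp [ 587.9 -382.6  128.4] 23.8
row [0.0228, 0.0026, -0.4941] [-5.6, 0.4, -0.6] jaw now -0.0 -> 5.6 j6 -37
```

Request:
carry_out(
  commands=[0,0,-0.055,-1,0,0,0.3,0,0,-0.11,-2,0,0,0.3,0,0.001,-0.165,-3,0,0,0.3,0,0.001,-0.22,-4,0,0,0.3,0,0.002,-0.275,-5,0,0,0.3,0,0.002,-0.33,-5.6,0,0,0.3,0,0.002,-0.385,-5.6,0,0,0.3,0,0.002,-0.44,-5.6,0,0,0.3,0,0.0025,-0.48,-5.6,0,0,0.3,0.01,0.0025,-0.494,-5.6,0,0,0.3,0.022,0.0025,-0.494,-5.6,0,0,0.3,0.022,0.0025,-0.494,-5.6,0,0,0.3],
)

```text
time: 25.35
tool_pos: [588.4, 110.6, 98.2]
tcp_rot: [37.2, 89.5, -47.3]
ft_force: [-1.1, -0.1, -0.4]
finger_gap: 40.2
```

```bash
python3 - <<'E'
from h import *
held("w17"); row(590,112.2,60,5.6); print(sense()["tool_pos"])
E
```

```text
held [270, 215, 43, 40, 907] (290.5, 233.0, 27.3) world [573.5 131.7] minus tcp [-14.9  21.1] gap 40.2
held [326, 215, 44, 41, 974] (347.5, 233.0, 28.0) world [597.9 134. ] minus tcp [ 9.6 23.4] gap 40.2
held [288, 247, 64, 57, 2808] (319.4, 275.0, 32.0) world [587.8 112.5] minus tcp [-0.5  1.9] gap 40.2
tcp [588.4 110.6  98.2] 25.35
row [0.0393, 0.0008, -0.0019] [-0.1, 0.4, -0.4] jaw now 5.5 -> 5.6 j6 1
[589.07946264 110.496849    99.28798149]
```

Request:
carry_out(
  commands=[0.02,0.0005,-0.0014,0,0,0,0.3,0.03,0.0005,-0.0014,0,0,0,0.3,0.035,0.0005,-0.0014,0,0,0,0.3,0.038,0.0005,-0.0014,0,0,0,0.3,0.039,0.0005,-0.0014,0,0,0,0.3,0.039,0.0005,-0.0014,0,0,0,0.3],
)

```text
time: 26.15
tool_pos: [589.7, 111.7, 60.6]
tcp_rot: [43.5, 89.4, -41.0]
ft_force: [-3.0, -0.4, 2.7]
finger_gap: 40.1
```

Request:
carry_out(
  commands=[0,0,0,0,0,0,-0.4,0,0,0,0,0,0,-0.4,0,0,0,0,0,0,-0.4,-0.02,0,0,0,0,0,-0.4,-0.06,0,0,0,0,0,-0.4,-0.1,0,0,0,0,0,-0.4,-0.12,0,0,0,0,0,-0.4,-0.12,0,0.05,0,0,0,-0.4,-0.12,0,0.11,0,0,0,-0.4,-0.12,0,0.17,0,0,0,-0.4,-0.12,0,0.2,0,0,0,-0.4,-0.12,0,0.2,0,0,0,-0.4],
)

```text
time: 27.65
tool_pos: [607.6, -89.0, 182.0]
tcp_rot: [40.6, 89.4, -44.1]
ft_force: [-0.1, 0.4, -0.2]
finger_gap: 60.0
```

```bash
python3 - <<'E'
from h import *
row(441.8,-403,120,0); s=sense(); print(s["tool_pos"])
lenses("t18")
E
```

```text
row [0.063, -0.1944, 0.2969] [5.3, 0.4, -0.4] jaw now 5.3 -> 0.0 j6 -18
[607.56424271 -89.01102871 181.96044108]
dark [350, 140, 41, 115, 1198] (373.9, 196.1, 58.4) [[522.4, -186.8]]
dark [370, 140, 30, 150, 179] (384.5, 214.5, 75.9) [[479.3, -211.2]]
dark [480, 140, 30, 12, 353] (494.5, 145.5, 15.5) [[641.8, -476.5]]
dark [456, 221, 19, 18, 142] (465.0, 230.0, 9.5) [[441.8, -400.7]]
dark [350, 276, 14, 14, 62] (357.6, 281.5, 7.7) [[324.8, -146.5]]
```

Request:
carry_out(
  commands=[0.03,-0.194,0.297,5.3,0,0,-0.8,0.03,-0.194,0.297,5.3,0,0,-0.8,0.03,-0.194,0.297,5.3,0,0,-0.8,0.03,-0.194,0.297,5.3,0,0,-0.8,0.03,-0.194,0.297,5.3,0,0,-0.8,0.06,-0.194,0.297,5.3,0,0,-0.8,0.062,-0.194,0.297,5.3,0,0,-0.8,0.062,-0.194,0.297,5.3,0,0,-0.8,0.062,-0.194,0.297,5.3,0,0,-0.8],
)

```text
time: 28.82
tool_pos: [444.1, -400.6, 121.8]
tcp_rot: [49.1, 89.4, -40.7]
ft_force: [0.3, -0.0, -0.3]
finger_gap: 76.9
```

```bash
python3 - <<'E'
from h import *
near("w19",441.8,-403); row(441.5,-403,36,0); print(sense()["tool_pos"])
E
```

```text
optic [294, 198, 42, 41, 1333] [314.5 218. ] pred 315.4 217.4 world [[ 441.2 -403.5]]
row [0.0859, -0.0033, 0.0016] [0.2, 0.4, -0.5] jaw now 0.2 -> 0.0 j6 -47
[ 444.06185554 -400.76308683  121.9492408 ]
```

Request:
carry_out(
  commands=[0.05,-0.0031,0.0018,0,0,0,-0.8,0.075,-0.0031,0.0018,0,0,0,-0.8,0.085,-0.0031,0.0018,0,0,0,-0.8,0.086,-0.0031,0.0018,0,0,0,-0.8,0.086,-0.0031,0.0018,0,0,0,0.3,0.086,-0.0031,0.0018,0,0,0,0.3,0.086,-0.0031,0.0018,0,0,0,0.3,0.086,-0.0031,0.0018,0,0,0,0.3,0.07,-0.0031,0.0018,0,0,0,0.3,0.03,-0.0031,0.0018,0,0,0,0.3,-0.01,-0.0031,0.0018,0,0,0,0.3,-0.01,-0.0031,0.0018,0,0,0,0.3],
)

```text
time: 30.38
tool_pos: [443.0, -404.9, 138.0]
tcp_rot: [45.7, 88.8, -44.1]
ft_force: [-0.0, -0.0, -1.0]
finger_gap: 40.1
```

```bash
python3 - <<'E'
from h import *
held("w20"); row(584.3,167.8,100,5.6); row(584.3,167.8,135,5.6)
E
```

```text
held [288, 246, 64, 58, 2883] (319.4, 275.0, 32.2) world [ 442.8 -403. ] minus tcp [-0.2  1.9] gap 40.1
tcp [ 443.  -404.9  138. ] 30.375
row [0.0305, 0.1436, -0.5716] [-5.4, 0.7, -0.7] jaw now 0.2 -> 5.6 j6 -48
row [-0.0045, 0.1441, -0.5712] [-5.4, 0.7, -0.7] jaw now 0.2 -> 5.6 j6 -48
```

Request:
carry_out(
  commands=[-0.004,0.013,-0.055,-1,0,0,0.3,-0.004,0.026,-0.11,-2,0,0,0.3,-0.004,0.04,-0.165,-3,0,0,0.3,-0.004,0.055,-0.22,-4,0,0,0.3,-0.004,0.07,-0.275,-5,0,0,0.3,-0.004,0.083,-0.33,-5.4,0,0,0.3,-0.004,0.097,-0.385,-5.4,0,0,0.3,-0.004,0.11,-0.44,-5.4,0,0,0.3,-0.004,0.125,-0.495,-5.4,0,0,0.3,-0.004,0.138,-0.55,-5.4,0.7,-0.7,0.3,0.005,0.1436,-0.571,-5.4,0.7,-0.7,0.3,0.02,0.1436,-0.571,-5.4,0.7,-0.7,0.3],
)

```text
time: 31.92
tool_pos: [583.9, 168.5, 109.3]
tcp_rot: [-88.1, 89.9, -172.4]
ft_force: [-0.3, -0.1, -0.9]
finger_gap: 40.1
```

```bash
python3 - <<'E'
from h import *
held("w21"); held("w21b"); row(584.3,167.8,60,5.6); print(sense()["tool_pos"])
E
```

```text
held [270, 215, 100, 40, 1910] (319.5, 233.0, 52.7) world [581.3 190.7] minus tcp [-2.6 22.3] gap 40.1
held [288, 247, 64, 57, 2834] (319.4, 274.5, 31.9) world [583.3 170.7] minus tcp [-0.6  2.3] gap 40.1
tcp [583.9 168.5 109.3] 31.925
held [270, 215, 25, 40, 715] (281.0, 233.1, 21.1) world [563.  187.4] minus tcp [-19.1  20.6] gap 39.8
held [294, 215, 76, 39, 1202] (331.5, 233.0, 41.6) world [584.7 189.6] minus tcp [ 2.5 22.8] gap 39.8
held [288, 247, 64, 57, 2832] (319.4, 274.5, 31.9) world [581.4 169.1] minus tcp [-0.7  2.2] gap 39.8
tcp [582.1 166.8 106.3] 31.975
row [0.0468, 0.003, -0.0016] [-0.0, 0.1, 0.4] jaw now 5.6 -> 5.6 j6 6
[581.73620782 166.03273567 106.77283767]
```

Request:
carry_out(
  commands=[0.02,0.0025,-0.001,0,0,0,0.3,0.03,0.0025,-0.001,0,0,0,0.3,0.035,0.0025,-0.001,0,0,0,0.3,0.04,0.0025,-0.001,0,0,0,0.3,0.04,0.0025,-0.001,0,0,0,0.3,0.04,0.0025,-0.001,0,0,0,0.3],
)

```text
time: 32.78
tool_pos: [584.3, 167.3, 67.3]
tcp_rot: [-80.5, 89.7, -164.9]
ft_force: [0.0, -0.0, -1.2]
finger_gap: 40.0
```

```bash
python3 - <<'E'
from h import *
row(584.3,167.5,60,5.6)
E
```

```text
row [0.0073, 0.0001, -0.0002] [-0.0, 0.1, 0.3] jaw now 5.6 -> 5.6 j6 6
```

Request:
carry_out(
  commands=[0.004,0,0,0,0,0,0.3,0.0065,0,0,0,0,0,0.3,0.007,0,0,0,0,0,0.3,0.007,0,0,0,0,0,-0.4,0.007,0,0,0,0,0,-0.4,0.007,0,0,0,0,0,-0.4,-0.02,0,0,0,0,0,-0.4,-0.06,0,0,0,0,0,-0.4,-0.12,0,0,0,0,0,-0.4,-0.12,0,0.06,0,0,0,-0.4,-0.12,0,0.12,0,0,0,-0.4,-0.12,0,0.12,0,0,0,-0.4],
)

```text
time: 34.28
tool_pos: [597.0, 44.0, 187.8]
tcp_rot: [-66.6, 89.7, -151.3]
ft_force: [0.1, 0.9, -0.4]
finger_gap: 59.8
```

```bash
python3 - <<'E'
from h import *
s=sense();print(s["tool_pos"]); 
for i in range(4): near("w22",*SOCK[i])
c=optics.calibration("top"); p,_=optics.snapshot("top"); cs=optics.calibration("scene"); ps,_=optics.snapshot("scene")
# rest: dark-blue ring; print candidates from both views
for n,P,C,b in(("top",p,c,(120,195,170,235)),("scene",ps,cs,(455,165,500,215))):
    x0,y0,x1,y1=b; cv2.imwrite(f"pics/rest_{n}.png",cv2.resize(P[y0:y1,x0:x1],None,fx=8,fy=8,interpolation=cv2.INTER_NEAREST)[:,:,::-1])
a=cv2.resize(p[195:235,120:170],(500,400),interpolation=cv2.INTER_CUBIC); q=cv2.imread("pics/w22.png")[:,:,::-1][0:400,:,:]
b=cv2.resize(ps[165:215,455:505],(400,400),interpolation=cv2.INTER_CUBIC)
w=cv2.resize(q,(480,300))[:200]
out=np.zeros((600,900,3),np.uint8); out[:400,:500]=a; out[:400,500:]=b; out[400:,:480]=w
cv2.imwrite("pics/m22.png",cv2.resize(out,(800,533))[:,:,::-1])
E
```

```text
[597.03871584  43.99575316 187.77599741]
optic [302, 230, 34, 32, 853] [318.4 245.5] pred 320.4 234.8 world [[600.1 -10.1]]
optic [299, 168, 37, 36, 1029] [317.1 185.8] pred 320.3 179.0 world [[593.3  50.3]]
optic [298, 97, 39, 41, 1247] [317.2 117.2] pred 320.3 115.3 world [[587.6 110.8]]
optic [297, 15, 42, 47, 1529] [317.4  38. ] pred 320.4 42.8 world [[581.9 171.5]]
```

View pics/m22.png

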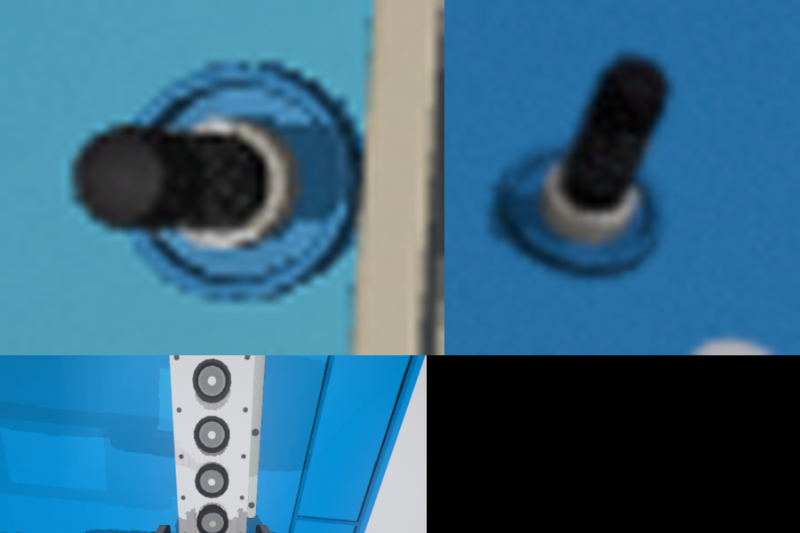

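All four lenses sit on their clips in the lamp, seen as a row in the lower-left panel. The rest is centred at top-view px (147.5,215.4), the pusher's top at (133.7,215.1) and its foot at about (146.4,215.6).

```bash
python3 - <<'E'
from h import *
c=optics.calibration("top")
print("rest",cast(c,(147.5,215.4),10),"top",cast(c,(133.7,215.05),83),"foot",cast(c,(146.4,215.6),16))
cs=optics.calibration("scene"); f=lambda u,v:(455+u*900/800/8-500*1/8,165+v*900/800/8)
print("scene top",f(635,82),cast(cs,f(635,82),83),"foot",cast(cs,f(590,203),14), "rest",cast(cs,f(577,212),10))
for j in(0,90): row(482,353,190,j)
E
```

```text
rest [[480.73450765 341.60793439]] top [[479.80308549 344.45250987]] foot [[480.13263337 341.92879959]]
scene top (481.796875, 176.53125) [[485.40729174 343.46642332]] foot [[485.47399685 345.15192193]] rest [[486.58518796 340.95269785]]
row [-0.0024, -0.0839, -0.3134] [5.7, 0.1, 0.3] jaw now 5.7 -> 0.0 j6 -6
row [-0.0024, -0.0839, -0.3134] [-84.3, -0.2, 0.3] jaw now 5.7 -> 90.0 j6 -6
```

Request:
carry_out(
  commands=[0,-0.085,-0.3035,5.7,0,0,-0.6,0,-0.085,-0.3035,5.7,0,0,-0.6,0,-0.085,-0.3035,5.7,0,0,-0.6,0,-0.085,-0.3035,5.7,0,0,-0.6,0,-0.085,-0.3035,5.7,0,0,-0.6,0,-0.085,-0.3035,5.7,0,0,-0.6,0,-0.085,-0.3035,5.7,0,0,-0.6,0,-0.085,-0.3035,5.7,0,0,-0.6],
)

```text
time: 35.58
tool_pos: [482.3, 342.1, 187.5]
tcp_rot: [-73.5, 89.7, -163.6]
ft_force: [-0.5, -0.8, -0.8]
finger_gap: 68.5
```

```bash
python3 - <<'E'
from h import *
c=optics.calibration("wrist"); q,_=optics.snapshot("wrist"); cv2.imwrite("pics/w23.png",q[:,:,::-1])
print(sense()["tool_pos"]); row(482,343,48,0)
print(proj(c,[(482,343,83),(482,343,16),(481,341.6,10)]).round(1).tolist())
darks(q,c,83,(200,60,440,330),60)
E
```

```text
[482.41489338 341.89450851 187.51432644]
row [0.1395, 0.0004, -0.0013] [-0.1, 0.1, 0.3] jaw now -0.1 -> 0.0 j6 30
[[320.2, 209.4], [320.4, 186.5], [319.3, 186.4]]
dark [200, 257, 51, 73, 1977] (221.5, 293.0, 41.9) [[403.1, 272.6]]
dark [201, 268, 19, 18, 152] (210.0, 276.5, 12.4) [[395.4, 287.5]]
dark [392, 273, 48, 57, 1664] (416.5, 301.0, 35.9) [[559.3, 265.4]]
```

View pics/w23.png

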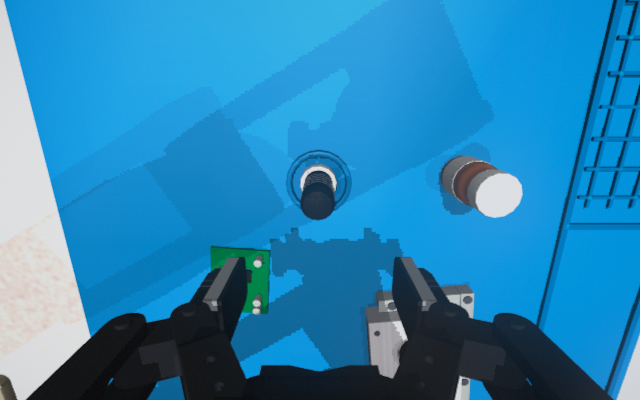

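The wrist view shows the pusher top at (318,202) and the rest at (319,182), about 4 mm further +y than the top camera says. I'll grip at y=345.

Request:
carry_out(
  commands=[0.05,-0.001,-0.003,0,0,0,-0.6,0.1,-0.001,-0.003,0,0,0,-0.6,0.13,-0.001,-0.003,0,0,0,-0.6,0.1395,-0.001,-0.003,0,0,0,-0.6,0.1395,-0.001,-0.003,0,0,0,-0.6,0.1395,-0.001,-0.003,0,0,0,0.9,0.1395,-0.001,-0.003,0,0,0,0.9,0.1395,-0.001,-0.003,0,0,0,0.9,0.1395,-0.001,-0.003,0,0,0,0.9,0.1395,-0.001,-0.003,0,0,0,0.9,0.1395,-0.001,-0.003,0,0,0,0.9],
  grip_force=100,
)

```text
time: 37.0
tool_pos: [481.7, 345.3, 49.8]
tcp_rot: [-84.8, 89.8, -174.9]
ft_force: [-0.5, -1.5, 6.8]
finger_gap: 24.2
```

```bash
python3 - <<'E'
from h import *
s=sense(); print(s["tool_pos"],s["ft_force"],s["finger_gap"],s["joint_pos"].round(1)); row(*s["tool_pos"],None)
c=optics.calibration("wrist"); q,_=optics.snapshot("wrist"); cv2.imwrite("pics/w24.png",q[:,:,::-1])
print(proj(c,[(*s["tool_pos"][:2],83),(*s["tool_pos"][:2],16)]).round(1).tolist())
E
```

```text
[481.65785194 345.32733105  49.80606733] [-0.54681494 -1.5306899   6.82543732] 24.22850256303738 [30.6 17.2 96.4  0.1 66.6 30.7]
row [0.0, 0.0, 0.0] [0.0, 0.0, 0.2] jaw now -0.1 -> -0.1 j6 31
[[320.3, 343.6], [320.2, 253.6]]
```

View pics/w24.png

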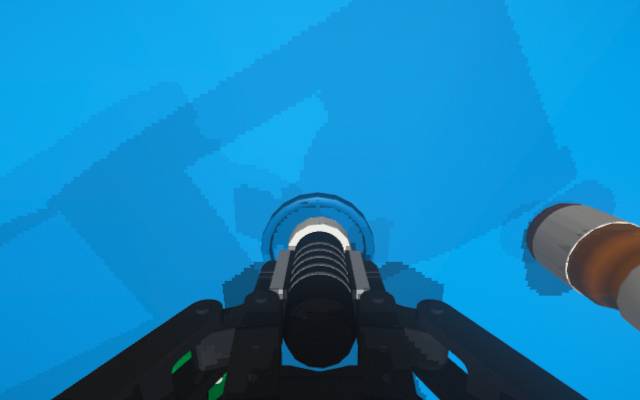

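The pusher is held, upright and central between the pads, with its handle at (320,290). I'll lift it and carry it over socket 3.

Request:
carry_out(
  commands=[-0.03,0,0,0,0,0,0.9,-0.08,0,0,0,0,0,0.9,-0.1,0.02,0.03,0,0,0,0.9,-0.1,0.045,0.075,0,0,0,0.9,-0.1,0.07,0.12,0,0,0,0.9,-0.1,0.095,0.165,0,0,0,0.9,-0.1,0.1026,0.1779,0,0,0,0.9,-0.08,0.1026,0.1779,0,0,0,0.9,-0.07,0.1026,0.1779,0,0,0,0.9,-0.07,0.1026,0.1779,0,0,0,0.9],
)

```text
time: 38.3
tool_pos: [582.0, 168.4, 117.1]
tcp_rot: [-83.8, 89.6, -173.8]
ft_force: [0.9, -0.4, -0.5]
finger_gap: 24.1
```

```bash
python3 - <<'E'
from h import *
c=optics.calibration("wrist"); q,_=optics.snapshot("wrist"); cv2.imwrite("pics/w25.png",q[:,:,::-1])
s=sense(); print(s["tool_pos"],s["ft_force"],s["finger_gap"]);  row(584.3,167.4,100,None)
E
```

```text
[582.8510633  168.41103767 118.26188262] [-0.76816198 -0.46013539 -0.99877131] 24.2196188917149
row [0.0183, 0.0016, 0.001] [0.0, 0.0, 0.3] jaw now 0.0 -> 0.0 j6 11
```

View pics/w25.png

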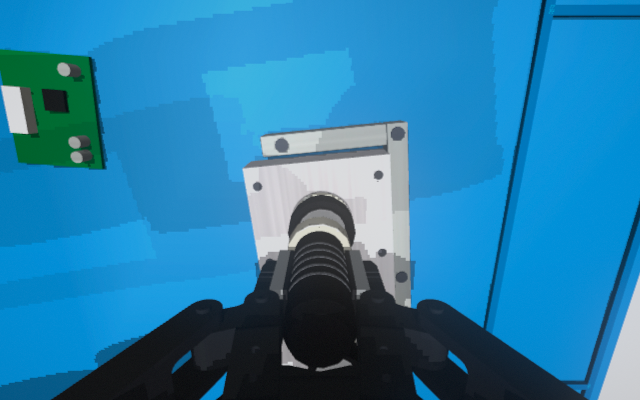

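The lens head is right under the pusher foot at (320,215). Pressing down.

Request:
carry_out(
  commands=[0.012,0.0016,0.001,0,0,0,0.9,0.02,0.0016,0.001,0,0,0,0.9,0.024,0.0016,0.001,0,0,0,0.9,0.027,0.0016,0.001,0,0,0,0.9,0.03,0.0016,0.001,0,0,0,0.9,0.032,0.0016,0.001,0,0,0,0.9,0.034,0.0016,0.001,0,0,0,0.9,0.034,0.0016,0.001,0,0,0,0.9],
)

```text
time: 39.35
tool_pos: [584.4, 167.4, 85.7]
tcp_rot: [-84.0, 89.7, -174.0]
ft_force: [-6.6, -0.9, 11.1]
finger_gap: 23.8
```

Request:
carry_out(
  commands=[0.001,0,0,0,0,0,0.9,0.003,0,0,0,0,0,0.9,0.004,0,0,0,0,0,0.9,0.004,0,0,0,0,0,0.9],
)

```text
time: 39.85
tool_pos: [584.8, 167.6, 85.6]
tcp_rot: [-84.3, 89.7, -174.2]
ft_force: [-14.6, -3.7, 27.3]
finger_gap: 24.3
```

It hit a hard stop at z=85.6, where home was expected at 85.8. On to socket 2.

Request:
carry_out(
  commands=[-0.02,0,0,0,0,0,0.9,-0.035,0,0,0,0,0,0.9,-0.035,0.003,0.03,0,0,0,0.9,-0.035,0.005,0.056,0,0,0,0.9,-0.03,0.005,0.056,0,0,0,0.9,-0.018,0.005,0.056,0,0,0,0.9,-0.011,0.005,0.056,0,0,0,0.9,-0.007,0.005,0.056,0,0,0,0.9,-0.003,0.005,0.056,0,0,0,0.9,0,0.005,0.056,0,0,0,0.9,0.002,0.005,0.056,0,0,0,0.9,0.003,0.005,0.056,0,0,0,0.9],
)

```text
time: 41.35
tool_pos: [590.1, 112.0, 85.6]
tcp_rot: [-87.8, 89.7, -177.7]
ft_force: [-14.9, -0.6, 28.7]
finger_gap: 24.5
```

Request:
carry_out(
  commands=[0.001,0,0,0,0,0,0.9,0.002,0,0,0,0,0,0.9,0.002,0,0,0,0,0,0.9],
)

```text
time: 41.72
tool_pos: [590.9, 112.2, 85.7]
tcp_rot: [-93.5, 89.8, 176.5]
ft_force: [-7.1, -0.4, 14.4]
finger_gap: 24.2
```

Home at 85.6 again. Socket 1.

Request:
carry_out(
  commands=[-0.02,0,0,0,0,0,0.9,-0.035,0,0,0,0,0,0.9,-0.035,0.002,0.03,0,0,0,0.9,-0.035,0.0045,0.056,0,0,0,0.9,-0.03,0.0045,0.056,0,0,0,0.9,-0.018,0.0045,0.056,0,0,0,0.9,-0.011,0.0045,0.056,0,0,0,0.9,-0.007,0.0045,0.056,0,0,0,0.9,-0.003,0.0045,0.056,0,0,0,0.9,0,0.0045,0.056,0,0,0,0.9,0.002,0.0045,0.056,0,0,0,0.9,0.004,0.0045,0.056,0,0,0,0.9],
)

```text
time: 43.22
tool_pos: [595.7, 56.5, 85.5]
tcp_rot: [-97.0, 89.9, 173.0]
ft_force: [-20.8, 0.6, 40.1]
finger_gap: 23.7
```

```bash
python3 - <<'E'
from h import *
s=sense(); print(s["tool_pos"],s["ft_force"],s["finger_gap"]);  row(600.5,0,86,None)
E
```

```text
[595.70015326  56.52069263  85.46418627] [-20.80836878   0.64411074  40.12253458] 23.728450177568458
row [-0.0006, 0.0047, 0.0565] [-0.0, -0.0, 0.1] jaw now 0.1 -> 0.1 j6 0
```

Request:
carry_out(
  commands=[-0.02,0,0,0,0,0,0.9,-0.035,0,0,0,0,0,0.9,-0.035,0.002,0.03,0,0,0,0.9,-0.035,0.0047,0.0565,0,0,0,0.9,-0.03,0.0047,0.0565,0,0,0,0.9,-0.018,0.0047,0.0565,0,0,0,0.9,-0.011,0.0047,0.0565,0,0,0,0.9,-0.007,0.0047,0.0565,0,0,0,0.9,-0.003,0.0047,0.0565,0,0,0,0.9,0,0.0047,0.0565,0,0,0,0.9,0.002,0.0047,0.0565,0,0,0,0.9,0.0025,0.0047,0.0565,0,0,0,0.9],
)

```text
time: 44.72
tool_pos: [600.5, 0.3, 85.6]
tcp_rot: [-98.9, 89.8, 171.2]
ft_force: [-13.5, 2.3, 24.7]
finger_gap: 24.1
```

Request:
carry_out(
  commands=[-0.03,0,0,0,0,0,0.9,-0.07,0,0,0,0,0,0.9,-0.09,0,-0.06,0,0,0,0.9,-0.09,0,-0.12,0,0,0,0.9,-0.09,-0.04,-0.18,0,0,0,0.9,-0.09,-0.1,-0.2,0,0,0,0.9,-0.09,-0.119,-0.25,0,0,0,0.9,-0.09,-0.119,-0.3,0,0,0,0.9,-0.09,-0.119,-0.345,0,0,0,0.9,-0.09,-0.119,-0.345,0,0,0,0.9],
)

```text
time: 45.98
tool_pos: [480.5, 348.1, 175.8]
tcp_rot: [-115.9, 89.8, 154.4]
ft_force: [0.5, -1.8, -2.6]
finger_gap: 24.1
```

```bash
python3 - <<'E'
from h import *
s=sense(); print(s["tool_pos"],s["ft_force"],s["finger_gap"]);  row(481.7,345.3,52,None)
p,c=lamp("t26"); c=optics.calibration("wrist"); q,_=optics.snapshot("wrist"); cv2.imwrite("pics/w26.png",q[:,:,::-1])
m=cv2.resize(p[110:290,110:350],(640,480)); out=np.hstack([m[:,:400] if 0 else cv2.resize(p[120:290,110:350],(440,312)),cv2.resize(q,(360,225+87))])
cv2.imwrite("pics/m26.png",out[:,:,::-1])
E
```

```text
[480.47032687 348.05078823 175.8284465 ] [ 0.53464702 -1.82961393 -2.62588222] 24.14500892934515
row [0.1238, 0.0015, 0.0029] [-0.0, -0.1, 0.1] jaw now 0.3 -> 0.3 j6 31
lamp+stop rect [[530.2000122070312, 219.60000610351562], [556.0, -44.29999923706055], [664.0999755859375, -33.79999923706055], [638.2999877929688, 230.10000610351562]] ((597.1297607421875, 92.88836669921875), (108.6388931274414, 265.15380859375), 5.576632499694824)
```

View pics/m26.png

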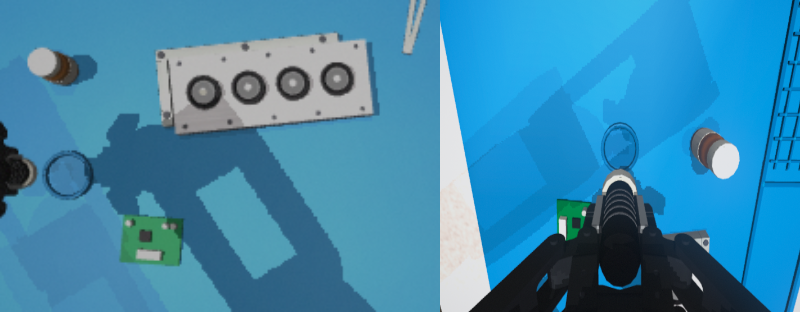

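All four heads look seated and the lamp is still snug (outline unchanged). The rest is empty at px (147,215). Returning the pusher.

Request:
carry_out(
  commands=[0.04,0.0015,0.003,0,0,0,0.9,0.08,0.0015,0.003,0,0,0,0.9,0.105,0.0015,0.003,0,0,0,0.9,0.118,0.0015,0.003,0,0,0,0.9,0.122,0.0015,0.003,0,0,0,0.9,0.124,0.0015,0.003,0,0,0,0.9,0.125,0.0015,0.003,0,0,0,0.9,0.125,0.0015,0.003,0,0,0,0.9],
)

```text
time: 47.08
tool_pos: [482.5, 342.5, 51.3]
tcp_rot: [-96.5, 89.9, 173.7]
ft_force: [0.7, 0.1, -1.8]
finger_gap: 24.3
```

Request:
carry_out(
  commands=[0,0,-0.0025,0,0,0,0.9,0.001,0,-0.0025,0,0,0,0.9,0.0015,0,-0.0025,0,0,0,0.9,0.002,0,-0.0025,0,0,0,0.9,0.002,0,-0.0025,0,0,0,0.9],
)

```text
time: 47.7
tool_pos: [482.5, 345.1, 49.8]
tcp_rot: [-101.3, 89.9, 168.9]
ft_force: [-2.4, -1.0, 5.1]
finger_gap: 24.0
```

Contact with the floor of the rest at z=49.8, the same as at pickup. Release, lift straight up and clear away.

Request:
carry_out(
  commands=[0,0,0,0,0,0,0.5,0,0,0,0,0,0,0,0,0,0,0,0,0,-0.5,0,0,0,0,0,0,-0.5,-0.03,0,0,0,0,0,-0.5,-0.08,0,0,0,0,0,-0.5,-0.13,0,0,0,0,0,-0.5,-0.15,0,0.05,0,0,0,-0.5,-0.15,-0.08,0.1,0,0,0,-0.5,-0.15,-0.1,0.15,0,0,0,-0.5,-0.15,-0.1,0.2,0,0,0,-0.5,-0.15,-0.1,0.2,0,0,0,-0.5],
)

```text
time: 49.2
tool_pos: [382.8, 142.0, 200.0]
tcp_rot: [-79.4, 89.9, -169.5]
ft_force: [0.9, 0.1, -0.1]
finger_gap: 64.0
```

```bash
python3 - <<'E'
from h import *
c=optics.calibration("top"); p,d=optics.snapshot("top"); cv2.imwrite("pics/t27.png",p[:,:,::-1])
print(sense()["tool_pos"].round(1), sense()["ft_force"].round(1), sense()["finger_gap"])
E=c["extrinsics"];K=c["mtx"]
v,u=np.mgrid[:400,:640]; P=np.stack([(u-K[0,2])/K[0,0]*d,-(v-K[1,2])/K[1,1]*d,-d],-1)@E[:3,:3].T+E[:3,3]
def hgt(x,y,r,z):
    m=(np.hypot(P[...,0]-x,P[...,1]-y)<r)&(d>0)&(abs(P[...,2]-z)<40); return np.round(np.percentile(P[m][:,2],[10,50,90]),1),m.sum()
a=np.radians(5.6)
for s in SOCK: print("lens z",hgt(*s,17,40),"lamp beside",hgt(s[0]+33*np.cos(a),s[1]+33*np.sin(a),6,28))
m=(P[...,2]>70)&(P[...,2]<95)&(np.hypot(P[...,0]-481,P[...,1]-343)<40); print("pusher top",P[m].mean(0).round(1),np.ptp(P[m],axis=0).round(1),m.sum())
V=p.max(axis=2); darks(p,c,83,(115,195,160,235),60); lamp("t28")
E
```

```text
[383.3 143.2 200.3] [ 0.3 -0.1  0.1] 64.21141468354384
lens z (array([37.8, 40.4, 42.8]), np.int64(175)) lamp beside (array([26.6, 30.1, 32.3]), np.int64(22))
lens z (array([38.1, 40.7, 43. ]), np.int64(170)) lamp beside (array([28.9, 30.7, 31.8]), np.int64(21))
lens z (array([37.4, 40.5, 42.8]), np.int64(171)) lamp beside (array([28.1, 29.9, 31.7]), np.int64(20))
lens z (array([38.5, 40.6, 43.4]), np.int64(177)) lamp beside (array([26.8, 28.9, 31.4]), np.int64(21))
pusher top [483.2 343.8  81. ] [24.2 27.8 15.9] 127
dark [129, 206, 21, 14, 213] (139.0, 213.5, 10.3) [[483.1, 333.2]]
lamp+stop rect [[530.0999755859375, 219.5], [556.0, -44.29999923706055], [664.0999755859375, -33.70000076293945], [638.2000122070312, 230.10000610351562]] ((597.1016845703125, 92.88386535644531), (108.64137268066406, 265.1005859375), 5.6195268630981445)
```

```bash
python3 -c "
from bench import order; print(order.hand_in())"
```

```text
the job is handed in; nothing more can be done
None
```

The job is handed in at about 49 s of robot time. The interface gives no verdict, so this rests on my own checks.

**What I did:** I gripped the web between sockets 1 and 2 and slid the lamp until it stalled against both edges of the stop. I then set the four black lenses in the four sockets and pressed each home with the pusher, against hard stops at 25–40 N. The pusher is back in its rest. I never reached for the orange and green look-alikes.

**Last checks, top camera:**

| Check | Measured | Expected |
|---|---|---|
| Lens head tops | 40.4–40.7 mm high | 40 mm when home |
| Lamp-plus-stop outline | 108.6 × 265.1 mm | 110 × 264 mm |
| Pusher top | (483, 344) at about 81–83 mm, upright | 83 mm, within 14 mm of the rest centre (481, 342) |

The outline did not change while I pressed the lenses. The gripper was empty and well clear, with about 0 N on the wrist. I did not re-measure the bystanders, but no move went near them.

**Disagreements:** The cameras differed by 2–4 mm in places, mainly across the row of held lenses and at the pusher. I took middle values and confirmed them by contact, and no check failed.

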